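# Load the soap drying pan in layers and slide it onto the warm place

### The job

Load the drying pan where it stands: first lay every large soap cake flat on its floor, then lower the wire rack into it over them until it sits on the corner steps, then set every small guest soap flat on the rack. Then, without lifting the pan off the warming plate, slide it sideways to sit centred and straight on the black ringed warm place, and last of all flip the plate's switch fully on. Leave the other things on the table alone.

Things in the scene. Friction and masses are not known exactly. Their poses are not given: they have to be found in the camera images.
- pan: Bare aluminium drying pan, loose on the warming plate; open on top. Origin: centre of its underside; x along its length, y across, z up. Outside 224 x 126 mm (without ears), 52 mm high; walls 4 mm, floor 4 mm thick; inside 216 x 118 mm. In each inner corner a step 16 mm (x) by 18 mm (y), top 38 mm above the underside, carries the rack. 0.4 to 0.65 kg empty. It slides on the steel plate with a few newtons
- ear_a (a point): Centre of the solid ear (handle) in the middle of the pan's +y long side: 36 mm along the pan's x, standing out 24 mm from the wall, 12 mm thick; its centre is 44 mm above the pan's underside. Axes as the pan's. It can be pinched from above across its 36 mm
- ear_b (a point): Centre of the same ear on the pan's -y long side
- plate: Warming plate, fixed: a steel-topped grey slab 320 mm (x) by 360 mm (y), 45 mm high. Origin: centre of its underside, z up. The two marked places lie side by side along its y, the switch at its -x edge
- warm_mark: Warm place: flat black panel 232 x 134 mm with concentric steel rings, printed on the warming plate. Origin: its centre, on the plate's top; its x axis is the direction the pan's length should have
- rest_mark: Rest place: empty white outline 236 x 138 mm on the warming plate, 170 mm beside the warm place (on either side of it); the pan starts here. Origin: its centre, on the plate's top
- rack_tab (a point): Centre of the upright gripping tab in the middle of the wire rack (x along the rack's length, z up). The tab is 10 mm thick (along x), 44 mm long (along y) and stands 30 mm above the rack's wires; this point is 22 mm above the rack's underside. Rack: flat steel wire grid 208 x 110 mm, 4 mm thick, 0.18 kg, lying on the table; it drops into the pan (4 mm play all round) and rests on the four corner steps, its underside 38 mm above the pan's underside, over the cakes
- switch (a joint): Toggle switch of the warming plate: 0 = off (leaning to the plate's -x), 1.0 rad = on (leaning to the plate's +x); it stays where it is left and swings lightly
- switch_tip (a point): Tip of the black switch lever, a 22 mm ball on a rod; the lever is 50 mm long and pivots 20 mm above the plate's top on a small grey block 36 x 44 mm half-way along its -x edge
- cake1_c (a point): Centre of a large round soap cake, pale pink, 58 mm across, 30 mm high, flat underside, z up, about 80 g; may be absent
- cake2_c (a point): Centre of a large round soap cake, pale pink, 58 mm across, 30 mm high, flat underside, z up, about 80 g; may be absent
- cake3_c (a point): Centre of a large round soap cake, pale pink, 58 mm across, 30 mm high, flat underside, z up, about 80 g; may be absent
- bar1_c (a point): Centre of a small round guest soap, pale pink, 38 mm across, 24 mm high, flat underside, z up, about 30 g; may be absent
- bar2_c (a point): Centre of a small round guest soap, pale pink, 38 mm across, 24 mm high, flat underside, z up, about 30 g; may be absent
- bar3_c (a point): Centre of a small round guest soap, pale pink, 38 mm across, 24 mm high, flat underside, z up, about 30 g; may be absent
- by_bottle: Green glass bottle, 48 mm across, 120 mm high; not part of the job, leave it. Origin: its middle, on the underside
- by_jar: White plastic jar, 60 mm across, 50 mm high; not part of the job, leave it. Origin: its middle, on the underside
- by_jug: Clear plastic measuring jug, 90 mm across, 100 mm high; not part of the job, leave it. Origin: its middle, on the underside
- by_spatula: Spatula lying on the table; not part of the job, leave it. Origin: in the tool, on its underside
- by_stamp: Small wooden soap stamp, 40 mm across, 50 mm high; not part of the job, leave it. Origin: its middle, on the underside
- by_wrap: Small cardboard packet 70 x 50 x 22 mm; not part of the job, leave it. Origin: its middle, on the underside
There are look-alikes about, which are no part of the job. What is shaped like the part that bears bar3_c but turquoise is not meant.

How it is judged:
On the way, in this order (a step that is already met when the one before it is completed fails the run):
1. every large cake lies flat on the pan's floor (x of cake1_c in the frame of pan between -0.085 and 0.085 m and y of cake1_c in the frame of pan between -0.036 and 0.036 m and z of cake1_c in the frame of pan between 0.013 and 0.025 m and x of cake2_c in the frame of pan between -0.085 and 0.085 m and y of cake2_c in the frame of pan between -0.036 and 0.036 m and z of cake2_c in the frame of pan between 0.013 and 0.025 m and x of cake3_c in the frame of pan between -0.085 and 0.085 m and y of cake3_c in the frame of pan between -0.036 and 0.036 m and z of cake3_c in the frame of pan between 0.013 and 0.025 m), for 0.2 s.
2. the rack sits on the pan's corner steps over the cakes (all of step 1 and z of rack_tab in the frame of pan between 0.055 and 0.064 m and x of rack_tab in the frame of pan between -0.012 and 0.012 m and y of rack_tab in the frame of pan between -0.012 and 0.012 m and angle between rack_tab's own z axis and vertical below 0.06 rad), for 0.2 s.
3. every small soap lies flat on the rack in the pan (all of step 2 and x of bar1_c in the frame of pan between -0.1 and 0.1 m and y of bar1_c in the frame of pan between -0.048 and 0.048 m and z of bar1_c in the frame of pan between 0.048 and 0.059 m and x of bar2_c in the frame of pan between -0.1 and 0.1 m and y of bar2_c in the frame of pan between -0.048 and 0.048 m and z of bar2_c in the frame of pan between 0.048 and 0.059 m and x of bar3_c in the frame of pan between -0.1 and 0.1 m and y of bar3_c in the frame of pan between -0.048 and 0.048 m and z of bar3_c in the frame of pan between 0.048 and 0.059 m), for 0.2 s.
4. the loaded pan stands on the warm place (horizontal distance between pan and warm_mark below 0.015 m and angle between the x axis of pan and the x axis of warm_mark, either way round below 0.14 rad and linear speed of pan below 0.01 m/s), for 0.2 s.
5. the switch is on (value of joint switch above 0.75 rad), for 0.2 s.
At the end, for the whole second after the job is handed in: All cakes flat on the pan floor; rack level on the corner steps; all small soaps flat on the rack; pan at rest, centre within 15 mm of the warm place's, length within 8 degrees of its x; switch past 0.75 rad; nothing touched (all of step 3 and all of step 4 and value of joint switch above 0.75 rad and contact force between the fingers and anything else below 0.3 N).
It fails at once if the pan is lifted off the warming plate or tipped (z of pan in the frame of plate above 0.057 m or angle between pan's own z axis and vertical above 0.12 rad).
It fails at once if a thing that is not part of the job is moved more than 4 cm (distance of any of by_bottle, by_jar, by_jug, by_spatula, by_stamp, by_wrap from where it was at the start of the episode above 0.04 m).
Of cake1, cake2, cake3 only 2 to 3 are there at a start; the rules pass over those that are not, and their reading is None.
Of bar1, bar2, bar3 only 2 to 3 are there at a start; the rules pass over those that are not, and their reading is None.
At some moment in a run one of cake1, cake2, cake3, bar1, bar2, bar3 may be knocked a few centimetres aside while the robot is not near it.
Once in a run the grip may slacken for a moment while it holds something.
It also fails if it takes over 210 s, if anything falls off the work surface, if the arm or the gripper's body presses on something with over 40 N, if the wrist force passes 120 N, or if a joint passes its speed limit or range.

### The arm

A 6-joint arm with a two-finger parallel gripper is mounted at the origin on the work surface. World frame = base frame: x ahead of the robot, y to its left, z up, the work surface at z = 0. Lengths are in m, angles in rad, forces in N, time in s.
With the tool pointing down it reaches from about 0.375 to 0.925 m from the base axis. Payload 5.7 kg.
Tool frame: the origin (TCP) lies on the centre line of the jaws, within the pads' length; the fingertips stand 19 mm ahead of it and the grasp point (between the pads) is the TCP; z points along the fingers, x is the direction in which the jaws open and shut, and the axes are right-handed (so a half turn about z gives the same grasp; the last joint's range is limited). The gripper opens to 88 mm and grips with 3 to 60 N. Pads are 20 mm wide; open, the fingers measure 115 mm over their backs; the gripper's body (75 mm by 178 mm) begins 61 mm behind the grasp point.
Start: joints at [1.171, 0.359, 1.51, -0, 1.272, -0.115], TCP at [0.169, 0.576, 0.242] pointing down, gripper open.
Joint ranges: [-2.97, 2.97], [-1.01, 2.36], [0.21, 2.38], [-0.96, 4.11], [0.2, 2.71], [-2.98, 2.98]. Speed limits (rad/s): [2.39, 2.39, 3.14, 3.14, 3.14, 3.14].

### API

Orientations are given as a unit quaternion [x, y, z, w].
In Python, from station import robot gives the robot as it stands.
- The arm moves only by the tool drive_tool, never from a script. Its argument "deltas" is a list of rows, each a list of 7 numbers: the shift along the tool's x, y, z in m, then the turn, a rotation vector about the tool's x, y, z in degrees, then the finger opening in m, from 0 to 0.0878. In form: [[dx, dy, dz, rx, ry, rz, fingers], ...]. A call has 1 to 20 rows; each row shifts and turns the pose as measured when the row begins, along the tool's axes as they then stand; what a row does not reach is not made up. A row lasts 1/8 s, in which the tool goes at most 62.5 mm and 10.7 degrees, less where a joint would pass 70% of its speed; a pose out of reach is approached as far as the arm can. A call with a gripper value outside its range is refused whole. The fingers move at their own pace and stop on an object; "newtons" is the grip in N (left out, the last holds). Time passes only in rows, so rows that do not move let the fingers close. It gives the time, the measured TCP pose, the force and the opening at its end, in the units of the state.
- robot.read_state(): the state, without advancing time (a new reading comes with each control period).
- robot.capture(name): name is "side" or "top"; returns a dict with "pixels" (384x512x3 uint8, red, green, blue), "camera_matrix" (3x3 intrinsics, pixels), "extrinsics" (4x4, takes a point from camera to world coordinates). Camera axes: x right, y down, z forward; pixel columns grow to the right and rows downward; lengths in m; the calibration is good to about 2 mm. A picture is of the moment at which its call begins. There is no depth.
- robot.finish_job(): hands the job in, once; it reports no verdict.
The state is a dict: "time": time; "joint_pos": joint angles; "joint_vel": joint speeds; "joint_torque": joint torques, N m; "ee_pos": TCP position; "ee_rot": TCP orientation; "contact_force": force on the tool from outside, world axes, zero at the start; "moment": the same for the moment, N m; "grip_width": finger opening in m.
Only numpy, scipy, OpenCV 4.12 (cv2) and the standard library are available. Lean on these libraries where they do the work, as an engineer would, in place of code of your own. Each camera call takes 0.05 s, during which the arm holds its last target. There are 200 camera calls.

## Working session

There is one attempt and no reset: what is moved stays moved. The work goes in short steps, Python scripts to look and compute and a tool call to move; the robot and the scene stay as the last step left them, time stands still between calls to the robot, and variables do not carry over. Pictures are saved under pics/ and viewed, about 12 in all and at most 16, crops included, and the job is handed in when it is done.

Besides the shell and the picture viewer there is one more tool, called after "Emit:" by a JSON object that holds its "name" and its "arguments". drive_tool: Moves the arm, as the interface text tells. Its arguments: {"type":"object","properties":{"deltas":{"type":"array"},"newtons":{"type":"number"}},"required":["deltas"]}

```bash
mkdir -p pics; ls
cat > h.py <<'E'
import numpy as np, cv2
from station import robot
def cap(name,save=None,up=1):
    c=robot.capture(name); im=cv2.cvtColor(c["pixels"],cv2.COLOR_RGB2BGR)
    if save: cv2.imwrite(f"pics/{save}.png",im)
    return im,np.array(c["camera_matrix"]),np.array(c["extrinsics"])
def ray(K,E,u,v,z):
    d=E[:3,:3]@np.linalg.solve(K,[u,v,1.]); o=E[:3,3]
    return o+d*(z-o[2])/d[2]
def proj(K,E,p):
    q=E[:3,:3].T@(np.array(p)-E[:3,3]); q=K@q; return q[:2]/q[2]
E
python3 - <<'E'
from h import *
for n in("top","side"):
    im,K,E=cap(n,n+"0"); print(n,K.round(1).tolist(),E.round(3).tolist())
    np.savez(f"{n}0.npz",im=im,K=K,E=E)
s=robot.read_state(); print(s)
a=cv2.imread("pics/top0.png"); cv2.imwrite("pics/top0b.png",cv2.resize(a,(800,600),interpolation=cv2.INTER_CUBIC))
E
```

```text
pics
top [[467.0, 0.0, 254.5], [0.0, 467.0, 190.5], [0.0, 0.0, 1.0]] [[0.025, -0.996, 0.082, 0.386], [-1.0, -0.025, 0.005, 0.037], [-0.003, -0.082, -0.997, 1.391], [0.0, 0.0, 0.0, 1.0]]
side [[417.9, 0.0, 251.3], [0.0, 417.9, 197.4], [0.0, 0.0, 1.0]] [[0.823, -0.35, 0.446, -0.091], [-0.567, -0.489, 0.663, -0.796], [-0.014, -0.799, -0.601, 0.857], [0.0, 0.0, 0.0, 1.0]]
{'time': 0.1, 'joint_pos': array([ 1.17086320e+00,  3.59425612e-01,  1.51132308e+00, -5.18096743e-06,
        1.27254151e+00, -1.15118518e-01]), 'joint_vel': array([ 6.51755335e-05, -3.31039252e-03, -7.13510918e-04,  5.86322494e-04,
        1.69022494e-03, -2.60989067e-03]), 'joint_torque': array([-8.06557978e-06, -5.16359603e+01, -2.71405149e+01,  6.77128974e-02,
        2.75825418e-02,  1.42246680e-05]), 'ee_pos': array([0.16836912, 0.5752586 , 0.24089847]), 'ee_rot': array([ 8.00305299e-01,  5.99592118e-01, -7.31991551e-04,  4.29662336e-04]), 'contact_force': array([-0.05733978, -0.56683067, -0.8676628 ]), 'moment': array([-0.02839146, -0.02015075, -0.02080819]), 'grip_width': 0.0882806946544143}
```

View pics/top0b.png

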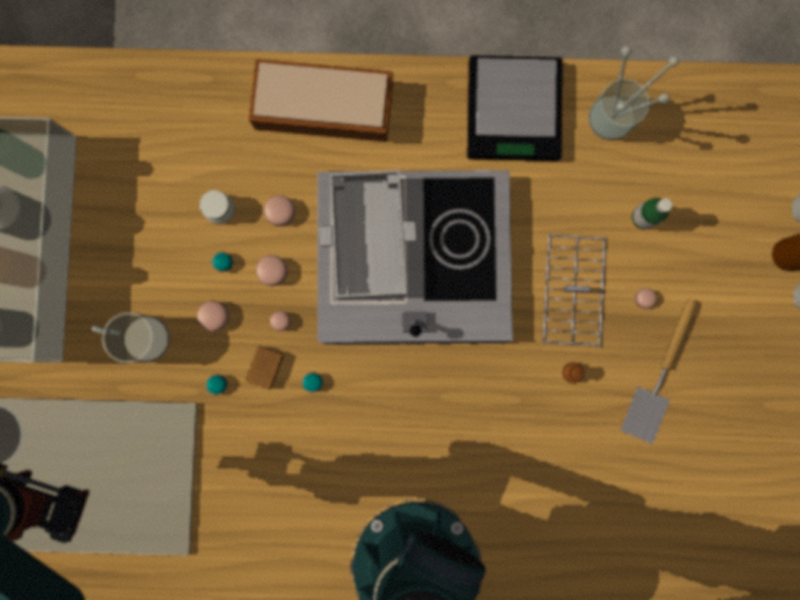

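View pics/side0.png

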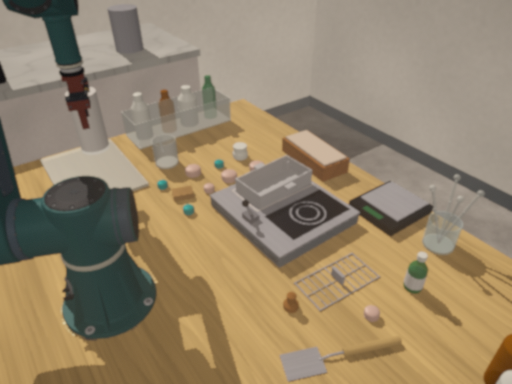

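The images show large pink cakes at (278,210), (271,270) and (212,316) in the 800x600 top view, and small pink soaps at (279,321) and (647,298). The look-alikes are three turquoise soaps at (222,262), (217,384) and (313,382), the brown stamp at (573,372) and the white jar at (217,207). The rack lies at (575,290), the pan on the left place, and the switch ball at (416,330). I choose the pink ones by colour and size.

```bash
cat >> h.py <<'E'
def pinks(im,K,E,zl=.03,zs=.024):
    h=cv2.cvtColor(im,cv2.COLOR_BGR2HSV).astype(int); b,g,r=[im[...,i].astype(int) for i in range(3)]
    m=((r-g>25)&(b>g*0.85)&(r>120)).astype(np.uint8)*255
    m=cv2.morphologyEx(m,cv2.MORPH_OPEN,np.ones((3,3)))
    n,l,st,c=cv2.connectedComponentsWithStats(m); out=[]
    for i in range(1,n):
        if st[i,4]>40:
            p=[ray(K,E,*c[i],z)[:2].round(4).tolist() for z in (zl*.6,zs*.6)]
            out.append((c[i].round(1).tolist(),int(st[i,4]),p))
    return m,out
E
python3 - <<'E'
from h import *
d=np.load("top0.npz"); im,K,E=d["im"],d["K"],d["E"]
m,o=pinks(im,K,E)
for x in o: print(x)
P=lambda u,v,z: ray(K,E,u/1.5625,v/1.5625,z).round(4)[:2]
# black panel
g=im.max(2); 
b=(g<28).astype(np.uint8); n,l,st,c=cv2.connectedComponentsWithStats(b)
for i in range(1,n):
    if st[i,4]>300: print(st[i],c[i].round(1))
i=l[int(280/1.5625),int(435/1.5625)]; print(i)
mm=(l==i).astype(np.uint8); cs,_=cv2.findContours(mm,0,2); r=cv2.minAreaRect(max(cs,key=len)); print(r, ray(K,E,*r[0],.045)); print([ray(K,E,*q,.045).round(4)[:2].tolist() for q in cv2.boxPoints(r)])
for nm,u0,u1,v0,v1 in(("pan",300,520,160,350),("rack",530,620,220,360)):
    s=1.5625; a=im[int(v0/s):int(v1/s),int(u0/s):int(u1/s)]
    cv2.imwrite(f"pics/c_{nm}.png",cv2.resize(a,None,fx=5 if nm=="pan" else 6,fy=5 if nm=="pan" else 6,interpolation=cv2.INTER_CUBIC)); print(nm,int(u0/s),int(v0/s),a.shape)
E
```

```text
[300  36  59  66 873] [328.1  84.5]
[ 271  115   46   77 2035] [293.  152.7]
[   0  302   55   44 1109] [ 28.5 324. ]
[   0  316   53   68 1310] [ 17.4 365.4]
[ 243  327   67   57 1674] [275.3 360.4]
2
((293.47503662109375, 152.8287353515625), (76.29002380371094, 44.02495193481445), 89.14490509033203) [ 0.60875402 -0.06700271  0.045     ]
[[0.719, 0.0012], [0.7242, -0.1277], [0.5, -0.1343], [0.4948, -0.0071]]
pan 192 102 (122, 140, 3)
rack 339 140 (90, 57, 3)
```

View pics/c_pan.png

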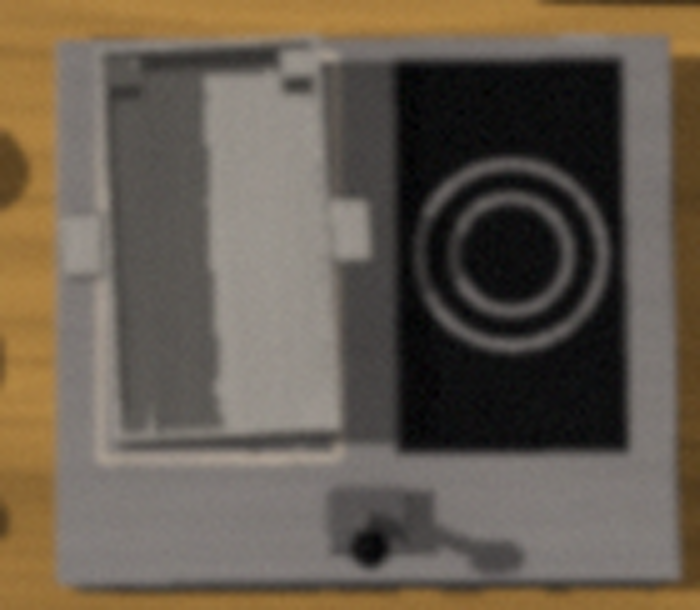

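View pics/c_rack.png

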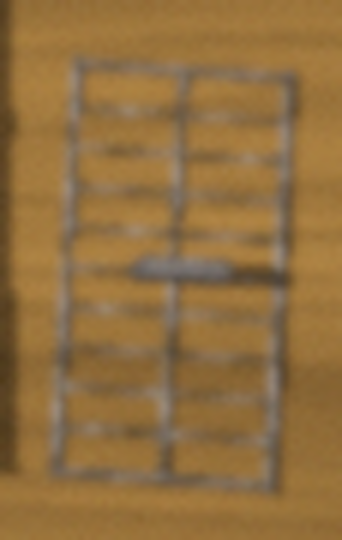

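The pan sits a few degrees skewed in the white outline on the left place. The rack's tab is at about (185,270) in its crop, with its thickness along world x. My pink mask found nothing, so I'll fix it and get all the positions.

```bash
sed -i 's/m=((r-g>25).*/hh=h[...,0]; m=(((hh<9)|(hh>168))\&(h[...,1]>35)\&(h[...,1]<140)\&(r>120)).astype(np.uint8)*255/' h.py
python3 - <<'E'
from h import *
d=np.load("top0.npz"); im,K,E=d["im"],d["K"],d["E"]
s=1.5625
for u,v in((278,210),(271,270),(212,316),(279,321),(647,298),(500,330),(160,450)): print(im[int(v/s),int(u/s)],cv2.cvtColor(im,cv2.COLOR_BGR2HSV)[int(v/s),int(u/s)])
m,o=pinks(im,K,E)
for x in o: print(x)
C=lambda x,y,z: ray(K,E,192+(x-2)/5,102+(y-2)/5,z)[:2]
tl,tr,bl,br=[C(*q,.097) for q in((104,55),(322,48),(118,447),(342,435))]
print("pan corners",tl,tr,bl,br); c=(tl+tr+bl+br)/4; xa=(tl+tr-bl-br); print("pan c",c,"yaw",np.degrees(np.arctan2(xa[1],xa[0])), np.linalg.norm(xa)/2)
ea,eb=C(82,246,.095),C(351,230,.095); print("ears",ea,eb,(ea+eb)/2,np.degrees(np.arctan2(*(ea-eb)[::-1]))-90,np.linalg.norm(ea-eb))
pl=[C(*q,.045) for q in((57,38),(670,38),(58,583),(682,583))]; print("plate",pl,sum(pl)/4)
ol=[C(*q,.045) for q in((98,462),(343,462))]; print("outline bottom",ol)
pn=[C(*q,.045) for q in((400,61),(622,61),(400,450),(628,450))]; print("panel",pn,sum(pn)/4)
print("ring",C(511,255,.045),"ball",C(369,547,.11))
R=lambda x,y,z: ray(K,E,339+(x-2.5)/6,140+(y-2.5)/6,z)[:2]
rc=[R(*q,.004) for q in((76,65),(292,76),(57,468),(273,486))]; print("rack",sum(rc)/4); xa=rc[0]+rc[1]-rc[2]-rc[3]; print(np.degrees(np.arctan2(xa[1],xa[0])),np.linalg.norm(xa)/2,"tab",R(184,268,.034))
E
```

```text
[115 136 178] [ 10  90 178]
[113 133 175] [ 10  90 175]
[113 134 175] [ 10  90 175]
[118 138 180] [ 10  88 180]
[111 131 172] [ 10  90 172]
[121 124 128] [ 13  14 128]
[108 128 138] [ 20  55 138]
pan corners [0.70902376 0.1676941 ] [0.71607378 0.04486241] [0.48748805 0.15264933] [0.49731686 0.02824136]
pan c [0.60247561 0.0983618 ] yaw 4.113626251830207 0.22071493278768778
ears [0.60024253 0.17667369] [0.61307287 0.02599386] [0.6066577  0.10133377] 4.86697645515531 0.1512250910525033
plate [array([0.73148316, 0.20085821]), array([ 0.74035388, -0.15879732]), array([0.41216502, 0.18930512]), array([ 0.42125078, -0.16982427])] [0.57631321 0.01538544]
outline bottom [array([0.48259   , 0.16856913]), array([0.48615403, 0.02691726])]
panel [array([ 0.7227229 , -0.00075491]), array([ 0.72593528, -0.13085397]), array([ 0.4939412 , -0.00587143]), array([ 0.49725527, -0.13766105])] [ 0.60996366 -0.06878534]
ring [ 0.60945016 -0.06793591] ball [0.43491084 0.01202006]
rack [ 0.52415856 -0.29310354]
-2.3417134151974595 0.20333422711150403 tab [ 0.52349667 -0.2905514 ]
```

```bash
sed -i 's/hh<9)|(hh>168)/hh<14)|(hh>168)/; s/h\[...,1\]<140/h[...,1]<115/' h.py
cat >> h.py <<'E'
def pose():
    from scipy.spatial.transform import Rotation as R
    s=robot.read_state(); M=R.from_quat(s["ee_rot"]).as_matrix()
    return s,M
def goto(x,y,z,psi):
    s,M=pose(); d=M.T@(np.array([x,y,z])-s["ee_pos"]); a=np.degrees(np.arctan2(M[1,0],M[0,0]))
    t=(psi-a+90)%180-90
    # shift along the tool axes after the turn is made
    from scipy.spatial.transform import Rotation as R
    M2=M@R.from_rotvec([0,0,-np.radians(t)]).as_matrix(); d2=M2.T@(np.array([x,y,z])-s["ee_pos"])
    print("t",round(s["time"],2),"ee",s["ee_pos"].round(4),"psi",a.round(2),"tilt",M[:,2].round(3),"grip",round(s["grip_width"],4),"F",s["contact_force"].round(1))
    print("turn rz",(-t).__round__(2),"then delta",d2.round(4),"| delta now",d.round(4))
E
python3 - <<'E'
from h import *
for n,z in(("top",1),("side",1)):
    d=np.load(n+"0.npz"); im,K,E=d["im"],d["K"],d["E"]
    m,o=pinks(im,K,E)
    for x in o: print(n,x)
goto(.65,.24,.2,94)
E
```

```text
top ([177.5, 133.9], 236, [[0.6615, 0.2777], [0.6622, 0.2784]])
top ([172.7, 172.4], 244, [[0.5457, 0.2875], [0.5461, 0.2881]])
top ([412.6, 190.5], 119, [[0.5099, -0.4222], [0.5102, -0.4234]])
top ([134.8, 201.4], 240, [[0.4569, 0.3958], [0.4571, 0.3967]])
top ([178.1, 204.9], 99, [[0.4499, 0.2677], [0.4501, 0.2683]])
side ([253.2, 164.9], 61, [[0.652, 0.2898], [0.6552, 0.2945]])
side ([192.4, 170.5], 155, [[0.4498, 0.3894], [0.4521, 0.3945]])
side ([228.9, 175.8], 162, [[0.54, 0.2816], [0.5427, 0.2863]])
side ([208.8, 187.9], 77, [[0.4439, 0.2588], [0.4462, 0.2633]])
side ([371.4, 313.0], 186, [[0.5043, -0.4259], [0.5069, -0.4243]])
t 0.1 ee [0.1684 0.5753 0.2409] psi 73.68 tilt [-0.001 -0.002 -1.   ] grip 0.0883 F [-0.1 -0.6 -0.9]
turn rz -20.32 then delta [-0.368   0.4571  0.0411] | delta now [-0.1864  0.5564  0.0411]
```

Emit:
{"name": "drive_tool", "arguments": {"deltas": [[0, 0, 0, 0, 0, -10.2, 0.086], [0, 0, 0, 0, 0, -10.2, 0.086], [-0.033, 0.047, 0, 0, 0, 0, 0.086], [-0.033, 0.047, 0, 0, 0, 0, 0.086], [-0.033, 0.047, 0, 0, 0, 0, 0.086], [-0.033, 0.047, 0, 0, 0, 0, 0.086], [-0.033, 0.047, 0, 0, 0, 0, 0.086], [-0.033, 0.047, 0, 0, 0, 0, 0.086], [-0.033, 0.047, 0, 0, 0, 0, 0.086], [-0.033, 0.047, 0, 0, 0, 0, 0.086], [-0.033, 0.047, 0, 0, 0, 0, 0.086], [-0.033, 0.047, 0, 0, 0, 0, 0.086], [0, 0, 0, 0, 0, 0, 0.086]], "newtons": 15}}

```text
time: 1.72
ee_pos: [0.6774, 0.2756, 0.2336]
ee_rot: [0.676, 0.737, -0.005, -0.001]
contact_force: [-0.3, -0.3, -0.2]
grip_width: 0.086
```

Run:
```python
from h import *
goto(.66,.278,.023,94)
im,K,E=cap("top"); [print(x) for x in pinks(im,K,E)[1]]
```

```text
t 1.73 ee [0.6774 0.2756 0.2336] psi 94.98 tilt [-0.007 -0.006 -1.   ] grip 0.086 F [-0.3 -0.3 -0.2]
turn rz 0.98 then delta [ 0.0048 -0.0156  0.2107] | delta now [ 0.005  -0.0155  0.2107]
([183.0, 132.7], 95, [[0.6656, 0.2613], [0.6663, 0.2619]])
([414.1, 190.2], 96, [[0.5108, -0.4265], [0.5112, -0.4277]])
```

Emit:
{"name": "drive_tool", "arguments": {"deltas": [[0.005, -0.0155, 0.03, 0, 0, 1, 0.086], [0, 0, 0.045, 0, 0, 0, 0.086], [0, 0, 0.045, 0, 0, 0, 0.086], [0, 0, 0.04, 0, 0, 0, 0.086], [0, 0, 0.03, 0, 0, 0, 0.086], [0, 0, 0.01, 0, 0, 0, 0.086], [0, 0, 0, 0, 0, 0, 0.086]]}}

```text
time: 2.65
ee_pos: [0.6469, 0.2875, 0.0298]
ee_rot: [0.679, 0.734, -0.006, -0.004]
contact_force: [0.9, -0.3, 0.7]
grip_width: 0.0862
```

Run:
```python
from h import *
goto(.66,.278,.023,94)
```

```text
t 2.65 ee [0.6469 0.2875 0.0298] psi 94.46 tilt [-0.014 -0.003 -1.   ] grip 0.0862 F [ 0.9 -0.3  0.7]
turn rz 0.46 then delta [-0.0104  0.0125  0.0067] | delta now [-0.0105  0.0124  0.0067]
```

```bash
cat >> h.py <<'E'
def goto(x,y,z,psi):
    from scipy.spatial.transform import Rotation as R
    s,M=pose(); a=np.degrees(np.arctan2(M[1,0],M[0,0])); p=np.radians(a+(psi-a+90)%180-90); c,n=np.cos(p),np.sin(p)
    T=np.array([[c,n,0],[n,-c,0],[0,0,-1]]); w=np.degrees(R.from_matrix(M.T@T).as_rotvec()); e=np.array([x,y,z])-s["ee_pos"]
    print("t",round(s["time"],2),"ee",s["ee_pos"].round(4),"psi",a.round(2),"grip",round(s["grip_width"],4),"F",s["contact_force"].round(1))
    print("  now",(M.T@e).round(4),"rot",w.round(2),"| after turn",(T.T@e).round(4))
E
python3 - <<'E'
from h import *
goto(.66,.278,.023,94)
E
```

```text
t 2.65 ee [0.6469 0.2875 0.0298] psi 94.46 grip 0.0862 F [ 0.9 -0.3  0.7]
  now [-0.0105  0.0124  0.0067] rot [-0.82  0.14  0.46] | after turn [-0.0104  0.0124  0.0068]
```

Emit:
{"name": "drive_tool", "arguments": {"deltas": [[-0.0105, 0.0125, 0, -0.8, 0.2, 0.5, 0.086], [0, 0, 0.006, 0, 0, 0, 0.086], [0, 0, 0, 0, 0, 0, 0.086], [0, 0, 0, 0, 0, 0, 0.05], [0, 0, 0, 0, 0, 0, 0.05], [0, 0, 0, 0, 0, 0, 0.05], [0, 0, 0, 0, 0, 0, 0.05]], "newtons": 15}}

```text
time: 3.52
ee_pos: [0.664, 0.2783, 0.0282]
ee_rot: [0.683, 0.731, 0.004, 0.002]
contact_force: [0.1, -0.4, -0.9]
grip_width: 0.0579
```

Run:
```python
from h import *
goto(.66,.278,.023,94)
```

```text
t 3.52 ee [0.664  0.2783 0.0282] psi 93.92 grip 0.0579 F [ 0.1 -0.4 -0.9]
  now [-0.     -0.0041  0.0052] rot [ 0.44 -0.17 -0.09] | after turn [ 0.     -0.004   0.0052]
```

Emit:
{"name": "drive_tool", "arguments": {"deltas": [[0, 0, -0.03, 0, 0, 0, 0.045], [0, 0, -0.05, 0, 0, 0, 0.045], [0, 0, -0.05, 0, 0, 0, 0.045], [0, 0, 0, 0, 0, 0, 0.045], [-0.03, 0, 0, 0, 0, 0, 0.045], [-0.045, 0, 0, 0, 0, 0, 0.045], [-0.045, 0, 0, 0, 0, 0, 0.045], [-0.04, 0, 0, 0, 0, 0, 0.045], [-0.01, 0, 0, 0, 0, 0, 0.045], [0, 0, 0, 0, 0, 0, 0.045]], "newtons": 20}}

```text
time: 4.78
ee_pos: [0.6688, 0.105, 0.1512]
ee_rot: [0.682, 0.732, -0.002, -0.004]
contact_force: [0.1, 0.0, -0.2]
grip_width: 0.0568
```

Run:
```python
from h import *
goto(.677,.105,.078,94)
im,K,E=cap("top"); [print(x) for x in pinks(im,K,E)[1]]
a=im[90:230,110:350]; cv2.imwrite("pics/p1.png",cv2.resize(a,None,fx=3,fy=3))
```

```text
t 4.78 ee [0.6688 0.105  0.1512] psi 94.05 grip 0.0568 F [ 0.1  0.  -0.2]
  now [-0.0008  0.0088  0.0731] rot [-0.43 -0.17  0.05] | after turn [-0.0006  0.0082  0.0732]
([232.2, 130.4], 133, [[0.6762, 0.1148], [0.677, 0.115]])
([174.0, 172.5], 247, [[0.5456, 0.2835], [0.5461, 0.2842]])
([413.0, 190.6], 123, [[0.5095, -0.4233], [0.5098, -0.4245]])
([135.9, 202.0], 257, [[0.4553, 0.3922], [0.4555, 0.3931]])
([177.7, 204.9], 81, [[0.4499, 0.2688], [0.4501, 0.2694]])
```

View pics/p1.png

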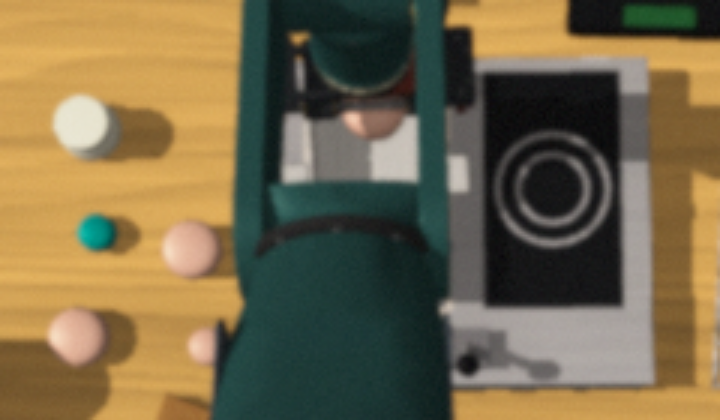

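Emit:
{"name": "drive_tool", "arguments": {"deltas": [[0, 0.008, 0.0, -0.4, -0.2, 0, 0.045], [0, 0, 0.02, 0, 0, 0, 0.045], [0, 0, 0.02, 0, 0, 0, 0.045], [0, 0, 0, 0, 0, 0, 0.045]]}}

```text
time: 5.32
ee_pos: [0.6785, 0.1122, 0.1103]
ee_rot: [0.679, 0.734, 0.001, 0.001]
contact_force: [0.3, -0.7, -0.4]
grip_width: 0.0576
```

Run:
```python
from h import *
goto(.675,.105,.078,94)
```

```text
t 5.33 ee [0.6785 0.1122 0.1103] psi 94.42 grip 0.0576 F [ 0.3 -0.7 -0.4]
  now [-0.0069 -0.0041  0.0323] rot [ 0.15 -0.02  0.42] | after turn [-0.0069 -0.004   0.0323]
```

Emit:
{"name": "drive_tool", "arguments": {"deltas": [[-0.007, -0.004, 0.01, 0.1, 0, 0.4, 0.045], [0, 0, 0.01, 0, 0, 0, 0.045], [0, 0, 0.01, 0, 0, 0, 0.045], [0, 0, 0, 0, 0, 0, 0.045]]}}

```text
time: 5.82
ee_pos: [0.6762, 0.1057, 0.0799]
ee_rot: [0.682, 0.732, 0.001, 0.001]
contact_force: [-0.2, -0.1, -0.8]
grip_width: 0.0573
```

Run:
```python
from h import *
goto(.675,.105,.078,94)
```

```text
t 5.83 ee [0.6762 0.1057 0.0799] psi 94.07 grip 0.0573 F [-0.2 -0.1 -0.8]
  now [-0.0006 -0.0012  0.0019] rot [ 0.2  -0.02  0.07] | after turn [-0.0006 -0.0012  0.0019]
```

Emit:
{"name": "drive_tool", "arguments": {"deltas": [[0, 0, 0.003, 0, 0, 0, 0.045], [0, 0, 0, 0, 0, 0, 0.045], [0, 0, 0, 0, 0, 0, 0.072], [0, 0, 0, 0, 0, 0, 0.072], [0, 0, -0.01, 0, 0, 0, 0.072], [0, 0, -0.04, 0, 0, 0, 0.072], [0, 0, -0.04, 0, 0, 0, 0.086], [0, 0, 0, 0, 0, 0, 0.086], [0.038, -0.024, 0, 0, 0, 0, 0.086], [0.05, -0.031, 0, 0, 0, 0, 0.086], [0.05, -0.031, 0, 0, 0, 0, 0.086], [0.04, -0.025, 0, 0, 0, 0, 0.086], [0.01, -0.006, 0, 0, 0, 0, 0.086], [0, 0, 0, 0, 0, 0, 0.086]]}}

```text
time: 7.58
ee_pos: [0.543, 0.2879, 0.1691]
ee_rot: [0.682, 0.731, 0.002, 0.002]
contact_force: [-0.3, 0.2, -0.3]
grip_width: 0.086
```

Run:
```python
from h import *
goto(.545,.285,.024,94)
im,K,E=cap("top"); [print(x) for x in pinks(im,K,E)[1]]
```

```text
t 7.58 ee [0.543  0.2879 0.1691] psi 93.93 grip 0.086 F [-0.3  0.2 -0.3]
  now [-0.0029  0.001   0.1451] rot [ 0.3   0.06 -0.07] | after turn [-0.003   0.0018  0.1451]
([234.2, 127.7], 332, [[0.6846, 0.1092], [0.6854, 0.1094]])
([174.8, 177.1], 65, [[0.5319, 0.2807], [0.5323, 0.2813]])
([414.0, 189.6], 43, [[0.5125, -0.4262], [0.5128, -0.4274]])
([135.0, 201.8], 264, [[0.4559, 0.3951], [0.4561, 0.396]])
([181.0, 204.2], 51, [[0.4523, 0.2593], [0.4524, 0.2598]])
```

Emit:
{"name": "drive_tool", "arguments": {"deltas": [[-0.003, 0.001, 0.02, 0.3, 0, 0, 0.086], [0, 0, 0.035, 0, 0, 0, 0.086], [0, 0, 0.035, 0, 0, 0, 0.086], [0, 0, 0.025, 0, 0, 0, 0.086], [0, 0, 0.01, 0, 0, 0, 0.086], [0, 0, 0, 0, 0, 0, 0.086]]}}

```text
time: 8.38
ee_pos: [0.5498, 0.2758, 0.0348]
ee_rot: [0.686, 0.727, -0.002, 0.001]
contact_force: [-0.1, 0.0, 0.0]
grip_width: 0.0858
```

Run:
```python
from h import *
goto(.545,.285,.024,94)
```

```text
t 8.38 ee [0.5498 0.2758 0.0348] psi 93.34 grip 0.0858 F [-0.1  0.   0. ]
  now [ 0.0095 -0.0042  0.0108] rot [-0.09  0.19 -0.66] | after turn [ 0.0095 -0.0041  0.0108]
```

Emit:
{"name": "drive_tool", "arguments": {"deltas": [[0.0095, -0.004, 0, -0.1, 0.2, -0.7, 0.086], [0, 0, 0.008, 0, 0, 0, 0.086], [0, 0, 0, 0, 0, 0, 0.086], [0, 0, 0, 0, 0, 0, 0.045], [0, 0, 0, 0, 0, 0, 0.045], [0, 0, 0, 0, 0, 0, 0.045], [0, 0, 0, 0, 0, 0, 0.045]]}}

```text
time: 9.25
ee_pos: [0.5473, 0.2865, 0.0293]
ee_rot: [0.681, 0.732, 0.003, 0.001]
contact_force: [-0.1, -0.0, -1.1]
grip_width: 0.0578
```

Emit:
{"name": "drive_tool", "arguments": {"deltas": [[0, 0, -0.03, 0, 0, 0, 0.045], [0, 0, -0.05, 0, 0, 0, 0.045], [0, 0, -0.05, 0, 0, 0, 0.045], [0, 0, 0, 0, 0, 0, 0.045], [-0.03, 0.008, 0, 0, 0, 0, 0.045], [-0.05, 0.013, 0, 0, 0, 0, 0.045], [-0.05, 0.013, 0, 0, 0, 0, 0.045], [-0.045, 0.011, 0, 0, 0, 0, 0.045], [-0.01, 0.003, 0, 0, 0, 0, 0.045], [0, 0, 0, 0, 0, 0, 0.045]]}}

```text
time: 10.5
ee_pos: [0.6043, 0.1, 0.1545]
ee_rot: [0.681, 0.732, -0.002, -0.003]
contact_force: [0.3, -0.3, -0.8]
grip_width: 0.0575
```

Run:
```python
from h import *
goto(.606,.1,.075,94)
im,K,E=cap("top"); [print(x) for x in pinks(im,K,E)[1]]
```

```text
t 10.5 ee [0.6043 0.1    0.1545] psi 94.17 grip 0.0575 F [ 0.3 -0.3 -0.8]
  now [-0.0003  0.0022  0.0795] rot [-0.37 -0.09  0.17] | after turn [-0.0001  0.0017  0.0795]
([232.3, 154.4], 83, [[0.604, 0.1124], [0.6045, 0.1126]])
([413.2, 190.8], 98, [[0.509, -0.4239], [0.5093, -0.4251]])
([135.4, 201.8], 267, [[0.4558, 0.3939], [0.456, 0.3948]])
([178.9, 205.0], 106, [[0.4495, 0.2653], [0.4497, 0.2659]])
```

Emit:
{"name": "drive_tool", "arguments": {"deltas": [[0, 0.002, 0.0, -0.4, -0.1, 0.2, 0.045], [0, 0, 0.02, 0, 0, 0, 0.045], [0, 0, 0.02, 0, 0, 0, 0.045], [0, 0, 0, 0, 0, 0, 0.045]]}}

```text
time: 11.05
ee_pos: [0.6046, 0.1062, 0.1135]
ee_rot: [0.68, 0.733, 0.001, 0.0]
contact_force: [-0.4, 0.0, -0.4]
grip_width: 0.0575
```

Run:
```python
from h import *
goto(.606,.1,.078,94)
```

```text
t 11.05 ee [0.6046 0.1062 0.1135] psi 94.33 grip 0.0575 F [-0.4  0.  -0.4]
  now [-0.0063  0.0009  0.0355] rot [ 0.06 -0.05  0.33] | after turn [-0.0063  0.001   0.0355]
```

Emit:
{"name": "drive_tool", "arguments": {"deltas": [[-0.006, 0.001, 0.01, 0.0, 0, 0.3, 0.045], [0, 0, 0.012, 0, 0, 0, 0.045], [0, 0, 0.011, 0, 0, 0, 0.045], [0, 0, 0, 0, 0, 0, 0.045]]}}

```text
time: 11.55
ee_pos: [0.6069, 0.1012, 0.0798]
ee_rot: [0.681, 0.732, 0.002, 0.001]
contact_force: [-0.0, -0.2, -0.1]
grip_width: 0.0578
```

Run:
```python
from h import *
goto(.606,.1,.078,94)
```

```text
t 11.55 ee [0.6069 0.1012 0.0798] psi 94.09 grip 0.0578 F [-0.  -0.2 -0.1]
  now [-0.0011 -0.001   0.0018] rot [ 0.19 -0.05  0.09] | after turn [-0.0011 -0.001   0.0018]
```

Emit:
{"name": "drive_tool", "arguments": {"deltas": [[0, 0, 0.002, 0, 0, 0, 0.045], [0, 0, 0, 0, 0, 0, 0.045], [0, 0, 0, 0, 0, 0, 0.072], [0, 0, 0, 0, 0, 0, 0.072], [0, 0, -0.01, 0, 0, 0, 0.072], [0, 0, -0.04, 0, 0, 0, 0.072], [0, 0, -0.04, 0, 0, 0, 0.086], [0, 0, 0, 0, 0, 0, 0.086], [0.035, -0.015, 0, 0, 0, 0, 0.086], [0.05, -0.021, 0, 0, 0, 0, 0.086], [0.05, -0.022, 0, 0, 0, 0, 0.086], [0.05, -0.022, 0, 0, 0, 0, 0.086], [0.05, -0.022, 0, 0, 0, 0, 0.086], [0.05, -0.021, 0, 0, 0, 0, 0.086], [0.015, -0.006, 0, 0, 0, 0, 0.086], [0, 0, 0, 0, 0, 0, 0.086]]}}

```text
time: 13.55
ee_pos: [0.4527, 0.3972, 0.1686]
ee_rot: [0.682, 0.731, 0.001, 0.002]
contact_force: [0.1, -0.0, 0.3]
grip_width: 0.0859
```

Run:
```python
from h import *
goto(.456,.394,.024,94)
im,K,E=cap("top"); [print(x) for x in pinks(im,K,E)[1]]
```

```text
t 13.55 ee [0.4527 0.3972 0.1686] psi 93.92 grip 0.0859 F [ 0.1 -0.   0.3]
  now [-0.0031  0.0026  0.1447] rot [ 0.21  0.11 -0.08] | after turn [-0.0034  0.0031  0.1446]
([234.1, 127.4], 311, [[0.6854, 0.1096], [0.6862, 0.1097]])
([235.0, 150.9], 318, [[0.6147, 0.1048], [0.6153, 0.105]])
([413.0, 190.5], 127, [[0.5099, -0.4232], [0.5102, -0.4244]])
```

Emit:
{"name": "drive_tool", "arguments": {"deltas": [[-0.003, 0.003, 0.02, 0.2, 0.1, 0, 0.086], [0, 0, 0.035, 0, 0, 0, 0.086], [0, 0, 0.035, 0, 0, 0, 0.086], [0, 0, 0.025, 0, 0, 0, 0.086], [0, 0, 0.01, 0, 0, 0, 0.086], [0, 0, 0, 0, 0, 0, 0.086]]}}

```text
time: 14.35
ee_pos: [0.4634, 0.3845, 0.0409]
ee_rot: [0.686, 0.727, 0.0, 0.002]
contact_force: [-0.3, 0.0, 0.4]
grip_width: 0.086
```

Run:
```python
from h import *
goto(.456,.394,.024,94)
```

```text
t 14.35 ee [0.4634 0.3845 0.0409] psi 93.3 grip 0.086 F [-0.3  0.   0.4]
  now [ 0.01   -0.0069  0.0169] rot [ 0.14  0.13 -0.7 ] | after turn [ 0.01   -0.0067  0.0169]
```

Emit:
{"name": "drive_tool", "arguments": {"deltas": [[0.01, -0.007, 0, 0.1, 0.1, -0.7, 0.086], [0, 0, 0.013, 0, 0, 0, 0.086], [0, 0, 0.002, 0, 0, 0, 0.086], [0, 0, 0, 0, 0, 0, 0.045], [0, 0, 0, 0, 0, 0, 0.045], [0, 0, 0, 0, 0, 0, 0.045], [0, 0, 0, 0, 0, 0, 0.045]]}}

```text
time: 15.22
ee_pos: [0.4573, 0.3958, 0.028]
ee_rot: [0.682, 0.732, 0.003, 0.001]
contact_force: [0.1, -0.1, -1.5]
grip_width: 0.058
```

Emit:
{"name": "drive_tool", "arguments": {"deltas": [[0, 0, -0.03, 0, 0, 0, 0.045], [0, 0, -0.05, 0, 0, 0, 0.045], [0, 0, -0.05, 0, 0, 0, 0.045], [0, 0, 0, 0, 0, 0, 0.045], [-0.035, 0.007, 0, 0, 0, 0, 0.045], [-0.05, 0.01, 0, 0, 0, 0, 0.045], [-0.05, 0.01, 0, 0, 0, 0, 0.045], [-0.05, 0.01, 0, 0, 0, 0, 0.045], [-0.05, 0.01, 0, 0, 0, 0, 0.045], [-0.05, 0.01, 0, 0, 0, 0, 0.045], [-0.015, 0.003, 0, 0, 0, 0, 0.045], [0, 0, 0, 0, 0, 0, 0.045]]}}

```text
time: 16.73
ee_pos: [0.5347, 0.0915, 0.1521]
ee_rot: [0.681, 0.732, -0.002, -0.003]
contact_force: [-0.0, 0.1, -0.5]
grip_width: 0.0574
```

Run:
```python
from h import *
goto(.537,.095,.075,94)
im,K,E=cap("top"); [print(x) for x in pinks(im,K,E)[1]]
```

```text
t 16.73 ee [0.5347 0.0915 0.1521] psi 94.12 grip 0.0574 F [-0.   0.1 -0.5]
  now [0.0033 0.0031 0.0771] rot [-0.42 -0.05  0.12] | after turn [0.0033 0.0025 0.0771]
([234.3, 121.5], 100, [[0.7034, 0.1094], [0.7042, 0.1096]])
([178.4, 205.0], 104, [[0.4497, 0.2668], [0.4499, 0.2674]])
```

Emit:
{"name": "drive_tool", "arguments": {"deltas": [[-0.001, 0.003, 0.0, -0.4, 0, 0.1, 0.045], [0, 0, 0.02, 0, 0, 0, 0.045], [0, 0, 0.02, 0, 0, 0, 0.045], [0, 0, 0, 0, 0, 0, 0.045]]}}

```text
time: 17.27
ee_pos: [0.5366, 0.097, 0.1113]
ee_rot: [0.679, 0.734, 0.001, -0.001]
contact_force: [0.9, -0.8, -0.9]
grip_width: 0.0573
```

Run:
```python
from h import *
goto(.537,.096,.077,94)
```

```text
t 17.27 ee [0.5366 0.097  0.1113] psi 94.43 grip 0.0573 F [ 0.9 -0.8 -0.9]
  now [-0.0011  0.0003  0.0343] rot [ 0.04 -0.13  0.43] | after turn [-0.0011  0.0003  0.0343]
```

Emit:
{"name": "drive_tool", "arguments": {"deltas": [[-0.001, 0, 0.01, 0.0, 0, 0.4, 0.045], [0, 0, 0.012, 0, 0, 0, 0.045], [0, 0, 0.009, 0, 0, 0, 0.045], [0, 0, 0, 0, 0, 0, 0.045]]}}

```text
time: 17.77
ee_pos: [0.5376, 0.0976, 0.0796]
ee_rot: [0.681, 0.732, 0.002, 0.0]
contact_force: [0.6, -0.8, -1.6]
grip_width: 0.0575
```

Run:
```python
from h import *
goto(.537,.096,.077,94)
```

```text
t 17.77 ee [0.5376 0.0976 0.0796] psi 94.11 grip 0.0575 F [ 0.6 -0.8 -1.6]
  now [-0.0016 -0.0007  0.0026] rot [ 0.18 -0.14  0.11] | after turn [-0.0016 -0.0007  0.0026]
```

Emit:
{"name": "drive_tool", "arguments": {"deltas": [[-0.001, 0, 0.003, 0, 0, 0, 0.045], [0, 0, 0, 0, 0, 0, 0.045], [0, 0, 0, 0, 0, 0, 0.072], [0, 0, 0, 0, 0, 0, 0.072], [0, 0, -0.01, 0, 0, 0, 0.072], [0, 0, -0.04, 0, 0, 0, 0.072], [0, 0, -0.05, 0, 0, 0, 0.08], [0, 0, -0.02, 0, 0, 0, 0.08], [-0.04, -0.004, 0, 0, 0, 0, 0.06], [-0.05, -0.005, 0, 0, 0, 0, 0.06], [-0.05, -0.005, 0, 0, 0, 0, 0.06], [-0.05, -0.006, 0, 0, 0, 0, 0.06], [-0.05, -0.006, 0, 0, 0, 0, 0.06], [-0.05, -0.006, 0, 0, 0, 0, 0.06], [-0.05, -0.005, 0, 0, 0, 0, 0.06], [-0.035, -0.004, 0, 0, 0, 0, 0.06], [0, 0, 0, 0, 0, 0, 0.06]]}}

```text
time: 19.9
ee_pos: [0.5264, -0.2931, 0.2111]
ee_rot: [0.68, 0.733, 0.006, 0.007]
contact_force: [-0.2, -0.0, -0.0]
grip_width: 0.0597
```

Emit:
{"name": "drive_tool", "arguments": {"deltas": [[0, 0, 0, 0, 0, 9.6, 0.06], [0, 0, 0, 0, 0, 9.6, 0.06], [0, 0, 0, 0, 0, 9.6, 0.06], [0, 0, 0, 0, 0, 9.6, 0.06], [0, 0, 0, 0, 0, 9.6, 0.06], [0, 0, 0, 0, 0, 9.6, 0.06], [0, 0, 0, 0, 0, 9.6, 0.06], [0, 0, 0, 0, 0, 9.6, 0.06], [0, 0, 0, 0, 0, 9.6, 0.06], [0, 0, 0, 0, 0, 9, 0.06], [0, 0, 0, 0, 0, 0, 0.06]]}}

```text
time: 21.28
ee_pos: [0.5252, -0.2771, 0.2161]
ee_rot: [0.999, -0.033, 0.008, -0.003]
contact_force: [-0.7, 0.1, -0.3]
grip_width: 0.0599
```

Run:
```python
from h import *
goto(.5235,-.291,.026,-2.3)
im,K,E=cap("top"); [print(x) for x in pinks(im,K,E)[1]]
np.savez("top1.npz",im=im,K=K,E=E)
a=im[102:224,192:332]; a=cv2.resize(a,None,fx=4,fy=4,interpolation=cv2.INTER_CUBIC)
im,K,E=cap("side"); np.savez("side1.npz",im=im,K=K,E=E)
p=proj(K,E,[.5235,-.291,.034]); print(p); x,y=int(p[0])-70,int(p[1])-70
b=cv2.resize(im[y:y+122,x:x+140][:,:60*2],None,fx=4,fy=4,interpolation=cv2.INTER_CUBIC); b=cv2.copyMakeBorder(b,0,max(0,488-b.shape[0]),0,0,0); print(x,y)
cv2.imwrite("pics/p2.png",cv2.resize(np.hstack([a[:, :],b[:488]])[:, :1040],(800,375)))
```

```text
t 21.27 ee [ 0.5252 -0.2771  0.2161] psi -3.8 grip 0.0599 F [-0.7  0.1 -0.3]
  now [-0.0039  0.0153  0.19  ] rot [-0.39 -0.95 -1.49] | after turn [-0.0012  0.0139  0.1901]
([234.2, 127.7], 336, [[0.6847, 0.1092], [0.6855, 0.1093]])
([235.0, 151.1], 342, [[0.614, 0.1047], [0.6146, 0.1049]])
([236.0, 174.9], 345, [[0.543, 0.0996], [0.5434, 0.0998]])
([413.4, 191.4], 105, [[0.5073, -0.4246], [0.5076, -0.4258]])
([178.5, 205.0], 107, [[0.4497, 0.2664], [0.4498, 0.267]])
[338.6894621  271.37045903]
268 201
```

View pics/p2.png

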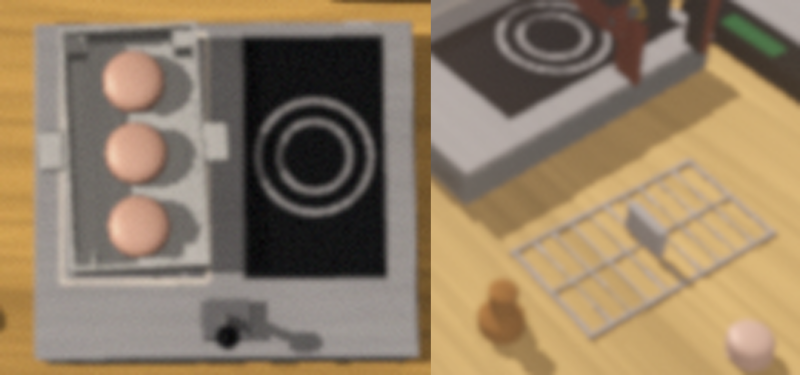

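The three cakes lie in a row in the pan, and the tab in the side view matches my prediction to within 1 px. For the rack fit I need the pan centre more precisely.

Run:
```python
from h import *
d=np.load("top1.npz"); im=d["im"]; a=im[106:191,195:280]
cv2.imwrite("pics/p3.png",cv2.resize(a,None,fx=7,fy=7,interpolation=cv2.INTER_LANCZOS4))
```

```text
(no output)
```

View pics/p3.png

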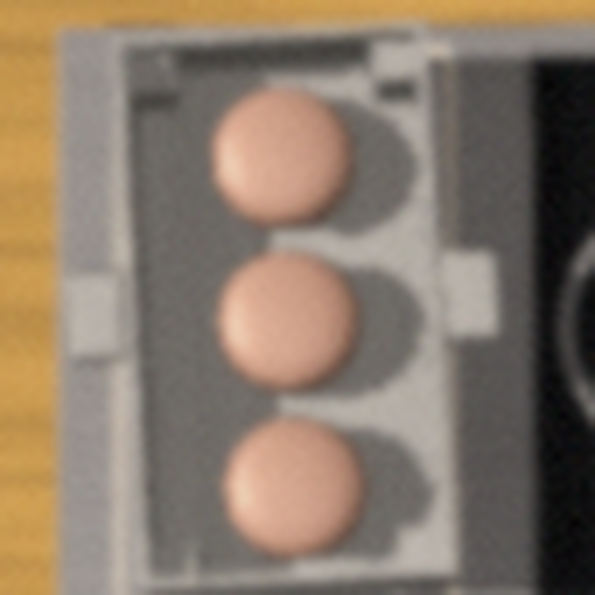

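Emit:
{"name": "drive_tool", "arguments": {"deltas": [[-0.001, 0.014, 0, -0.4, -1, -1.5, 0.06], [0, 0, 0.04, 0, 0, 0, 0.06], [0, 0, 0.04, 0, 0, 0, 0.06], [0, 0, 0.03, 0, 0, 0, 0.06], [0, 0, 0, 0, 0, 0, 0.06]]}}

```text
time: 22.0
ee_pos: [0.5247, -0.2962, 0.1046]
ee_rot: [1.0, -0.012, -0.0, 0.003]
contact_force: [-0.1, 0.6, -0.0]
grip_width: 0.0602
```

Run:
```python
from h import *
goto(.5235,-.291,.026,-2.3)
```

```text
t 22.0 ee [ 0.5247 -0.2962  0.1046] psi -1.36 grip 0.0602 F [-0.1  0.6 -0. ]
  now [-0.0013 -0.0056  0.0786] rot [0.3  0.03 0.94] | after turn [-0.0014 -0.0052  0.0786]
```

Run:
```python
from h import *
d=np.load("top1.npz"); K,E=d["K"],d["E"]
C=lambda x,y,z: ray(K,E,195+(x-3)/7,106+(y-3)/7,z)[:2]
ea,eb=C(93,316,.095),C(471,294,.095); print(ea,eb,(ea+eb)/2,np.degrees(np.arctan2(*(ea-eb)[::-1]))-90,np.linalg.norm(ea-eb))
q=[C(*p,.097) for p in((120,40),(430,24),(140,590),(459,577))]; print(q,sum(q)/4, np.linalg.norm(q[0]-q[1]),np.linalg.norm(q[2]-q[3]),np.linalg.norm(q[0]-q[2]),np.linalg.norm(q[1]-q[3]))
print([np.degrees(np.arctan2(*(a-b)[::-1])) for a,b in((q[0],q[2]),(q[1],q[3]))])
# pan floor inside corners z=.049 / cakes tops z=.079
for p in((280,157),(287,320),(294,487)): print(C(*p,.075))
```

```text
[0.60047542 0.17708264] [0.6131579 0.0258355] [0.60681666 0.10145907] 4.79319262997204 0.1517779443947182
[array([0.71274585, 0.16975184]), array([0.72238786, 0.04502085]), array([0.49063248, 0.15450074]), array([0.4990019 , 0.02788488])] [0.60619202 0.09928958] 0.1251031075468224 0.12689216739851258 0.22263634742145272 0.22404225390375623
[np.float64(3.9279689467412413), np.float64(4.386577323860343)]
[0.67130147 0.10503442]
[0.60411261 0.10024646]
[0.53584514 0.09545135]
```

Emit:
{"name": "drive_tool", "arguments": {"deltas": [[-0.0015, -0.005, 0.01, 0.3, 0, 0.9, 0.06], [0, 0, 0.025, 0, 0, 0, 0.06], [0, 0, 0.02, 0, 0, 0, 0.06], [0, 0, 0.01, 0, 0, 0, 0.06], [0, 0, 0, 0, 0, 0, 0.06]]}}

```text
time: 22.62
ee_pos: [0.527, -0.294, 0.0426]
ee_rot: [1.0, -0.019, 0.003, 0.002]
contact_force: [-0.1, 0.1, 0.2]
grip_width: 0.0601
```

Run:
```python
from h import *
goto(.5235,-.291,.026,-2.3)
```

```text
t 22.62 ee [ 0.527  -0.294   0.0426] psi -2.22 grip 0.0601 F [-0.1  0.1  0.2]
  now [-0.0037 -0.003   0.0166] rot [ 0.26 -0.37  0.07] | after turn [-0.0036 -0.0029  0.0166]
```

Emit:
{"name": "drive_tool", "arguments": {"deltas": [[-0.0035, 0, 0.0, 0.3, -0.4, 0, 0.06], [0, -0.002, 0.01, 0, 0, 0, 0.06], [0, 0, 0.005, 0, 0, 0, 0.06], [0, 0, 0, 0, 0, 0, 0.06]]}}

```text
time: 23.12
ee_pos: [0.5246, -0.2926, 0.0288]
ee_rot: [1.0, -0.019, 0.001, 0.001]
contact_force: [0.4, -0.4, 0.4]
grip_width: 0.0599
```

Run:
```python
from h import *
goto(.5235,-.292,.0265,-2.3)
```

```text
t 23.12 ee [ 0.5246 -0.2926  0.0288] psi -2.22 grip 0.0599 F [ 0.4 -0.4  0.4]
  now [-0.0011 -0.0006  0.0023] rot [ 0.06 -0.12  0.08] | after turn [-0.0011 -0.0006  0.0023]
```

Emit:
{"name": "drive_tool", "arguments": {"deltas": [[-0.001, 0, 0.002, 0, -0.1, 0, 0.06], [0, 0, 0, 0, 0, 0, 0.0], [0, 0, 0, 0, 0, 0, 0.0], [0, 0, 0, 0, 0, 0, 0.0], [0, 0, 0, 0, 0, 0, 0.0], [0, 0, 0, 0, 0, 0, 0.0], [0, 0, 0, 0, 0, 0, 0.0]], "newtons": 40}}

```text
time: 24.0
ee_pos: [0.5236, -0.2927, 0.0269]
ee_rot: [1.0, -0.019, 0.0, 0.001]
contact_force: [-0.4, -0.1, 0.1]
grip_width: 0.0096
```

Run:
```python
from h import *
goto(.5235,-.292,.0265,-2.3)
```

```text
t 24.0 ee [ 0.5236 -0.2927  0.0269] psi -2.21 grip 0.0096 F [-0.4 -0.1  0.1]
  now [-0.0001 -0.0007  0.0004] rot [ 0.07 -0.01  0.09] | after turn [-0.0001 -0.0007  0.0004]
```

Emit:
{"name": "drive_tool", "arguments": {"deltas": [[0, 0, -0.02, 0, 0, 0, 0.0], [0, 0, -0.04, 0, 0, 0, 0.0], [0, 0, -0.05, 0, 0, 0, 0.0], [0, 0, -0.05, 0, 0, -3.3, 0.0], [0, 0, 0, 0, 0, -3.3, 0], [0, 0, 0, 0, 0, 0, 0]]}}

```text
time: 24.75
ee_pos: [0.5222, -0.2914, 0.1898]
ee_rot: [0.999, 0.04, -0.002, -0.001]
contact_force: [0.9, -0.9, -2.6]
grip_width: 0.0098
```

Emit:
{"name": "drive_tool", "arguments": {"deltas": [[0.008, -0.025, 0, 0, 0, 0, 0], [0.013, -0.045, 0, 0, 0, 0, 0], [0.014, -0.05, 0, 0, 0, 0, 0], [0.014, -0.05, 0, 0, 0, 0, 0], [0.014, -0.05, 0, 0, 0, 0, 0], [0.014, -0.05, 0, 0, 0, 0, 0], [0.014, -0.05, 0, 0, 0, 0, 0], [0.012, -0.035, 0, 0, 0, 0, 0], [0.006, -0.02, 0, 0, 0, 0, 0], [0, 0, 0, 0, 0, 0, 0]]}}

```text
time: 26.0
ee_pos: [0.6019, 0.1015, 0.1809]
ee_rot: [0.999, 0.032, -0.008, -0.002]
contact_force: [0.8, 0.3, -2.0]
grip_width: 0.0099
```

Run:
```python
from h import *
goto(.6065,.0996,.12,4.3)
im,K,E=cap("side"); np.savez("side2.npz",im=im,K=K,E=E)
t,K2,E2=cap("top"); np.savez("top2.npz",im=t,K=K2,E=E2)
a=cv2.resize(im[110:240,190:370],None,fx=3.3,fy=3.3,interpolation=cv2.INTER_CUBIC)
cv2.imwrite("pics/p4.png",a)
```

```text
t 26.0 ee [0.6019 0.1015 0.1809] psi 3.64 grip 0.0099 F [ 0.8  0.3 -2. ]
  now [0.0055 0.0024 0.0608] rot [-0.25  0.92 -0.67] | after turn [0.0045 0.0022 0.0609]
```

View pics/p4.png

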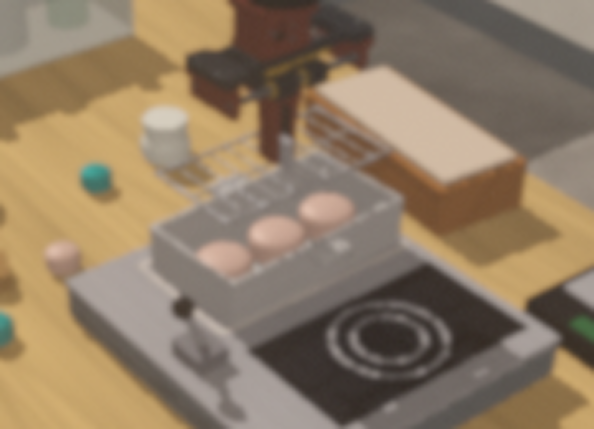

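Emit:
{"name": "drive_tool", "arguments": {"deltas": [[0.0045, 0.002, 0, -0.25, 0.9, -0.7, 0], [0, 0, 0.01, 0, 0, 0, 0], [0, 0, 0.01, 0, 0, 0, 0], [0, 0, 0, 0, 0, 0, 0]]}}

```text
time: 26.6
ee_pos: [0.6057, 0.094, 0.1592]
ee_rot: [0.999, 0.035, -0.0, 0.001]
contact_force: [-0.0, -0.5, -0.8]
grip_width: 0.0097
```

Run:
```python
from h import *
goto(.6065,.0996,.13,4.3)
```

```text
t 26.6 ee [0.6057 0.094  0.1592] psi 4.02 grip 0.0097 F [-0.  -0.5 -0.8]
  now [ 0.0012 -0.0056  0.0292] rot [ 0.1   0.05 -0.28] | after turn [ 0.0012 -0.0056  0.0292]
```

Emit:
{"name": "drive_tool", "arguments": {"deltas": [[0.001, -0.0055, 0, 0.1, 0, -0.3, 0], [0, 0, 0.01, 0, 0, 0, 0], [0, 0, 0.01, 0, 0, 0, 0], [0, 0, 0, 0, 0, 0, 0], [0, 0, 0, 0, 0, 0, 0]]}}

```text
time: 27.22
ee_pos: [0.6064, 0.1001, 0.1375]
ee_rot: [0.999, 0.038, -0.001, -0.0]
contact_force: [0.3, -0.4, -1.6]
grip_width: 0.01
```

Run:
```python
from h import *
goto(.6065,.0996,.13,4.3)
t,K,E=cap("top"); np.savez("top3.npz",im=t,K=K,E=E)
s,K2,E2=cap("side"); np.savez("side3.npz",im=s,K=K2,E=E2)
a=cv2.resize(t[100:195,190:270],None,fx=5,fy=5,interpolation=cv2.INTER_CUBIC)
b=cv2.resize(s[130:225,225:315],None,fx=5,fy=5,interpolation=cv2.INTER_CUBIC)
cv2.imwrite("pics/p5.png",cv2.resize(np.hstack([a,b]),None,fx=.94,fy=.94))
```

```text
t 27.23 ee [0.6064 0.1001 0.1375] psi 4.36 grip 0.01 F [ 0.3 -0.4 -1.6]
  now [0.0001 0.0005 0.0075] rot [-0.01  0.07  0.06] | after turn [0.0001 0.0005 0.0075]
```

View pics/p5.png

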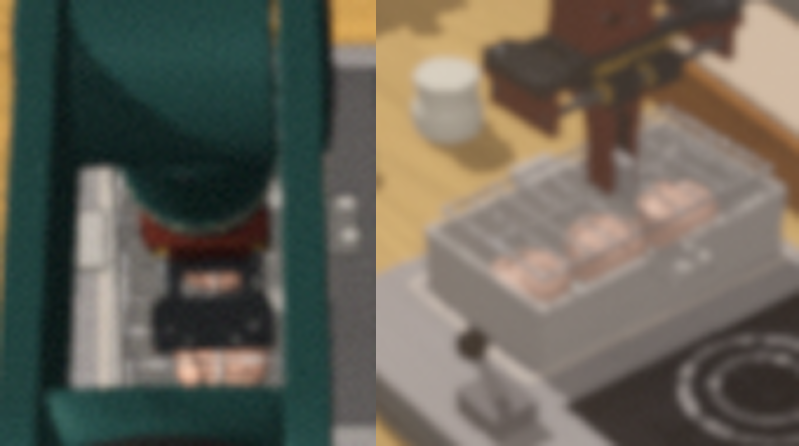

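The rack is level about 13 mm above the rim and lined up with it in both views, so I lower it in small steps and watch the force.

Emit:
{"name": "drive_tool", "arguments": {"deltas": [[0, 0.0005, 0.006, 0, 0, 0, 0], [0, 0, 0.006, 0, 0, 0, 0], [0, 0, 0.005, 0, 0, 0, 0], [0, 0, 0, 0, 0, 0, 0]]}}

```text
time: 27.82
ee_pos: [0.6065, 0.0995, 0.1197]
ee_rot: [0.999, 0.038, -0.0, -0.0]
contact_force: [0.1, 0.7, -1.5]
grip_width: 0.01
```

Run:
```python
from h import *
goto(.6065,.0996,.111,4.3)
```

```text
t 27.82 ee [0.6065 0.0995 0.1197] psi 4.35 grip 0.01 F [ 0.1  0.7 -1.5]
  now [-0.     -0.0001  0.0087] rot [-0.01  0.04  0.05] | after turn [-0.     -0.0002  0.0087]
```

Emit:
{"name": "drive_tool", "arguments": {"deltas": [[0, 0, 0.004, 0, 0, 0, 0], [0, 0, 0.004, 0, 0, 0, 0], [0, 0, 0.002, 0, 0, 0, 0], [0, 0, 0, 0, 0, 0, 0]]}}

```text
time: 28.32
ee_pos: [0.6069, 0.0995, 0.11]
ee_rot: [0.999, 0.038, 0.0, -0.0]
contact_force: [0.3, -0.6, -1.2]
grip_width: 0.0095
```

Run:
```python
from h import *
goto(.6065,.0996,.111,4.3)
```

```text
t 28.32 ee [0.6069 0.0995 0.11  ] psi 4.35 grip 0.0095 F [ 0.3 -0.6 -1.2]
  now [-0.0003 -0.0001 -0.001 ] rot [-0.01 -0.01  0.05] | after turn [-0.0003 -0.0001 -0.001 ]
```

Emit:
{"name": "drive_tool", "arguments": {"deltas": [[0, 0, 0.0015, 0, 0, 0, 0], [0, 0, 0, 0, 0, 0, 0], [0, 0, 0, 0, 0, 0, 0.04], [0, 0, 0, 0, 0, 0, 0.04], [0, 0, 0, 0, 0, 0, 0.04], [0, 0, -0.01, 0, 0, 0, 0.04], [0, 0, -0.04, 0, 0, 0, 0.056], [0, 0, -0.05, 0, 0, 0, 0.056], [0, 0, 0, 0, 0, 0, 0.056], [-0.028, -0.035, 0, 0, 0, 0, 0.056], [-0.038, -0.047, 0, 0, 0, 0, 0.056], [-0.038, -0.047, 0, 0, 0, 0, 0.056], [-0.03, -0.037, 0, 0, 0, 0, 0.056], [-0.008, -0.01, 0, 0, 0, 0, 0.056], [0, 0, 0, 0, 0, 0, 0.056]], "newtons": 15}}

```text
time: 30.2
ee_pos: [0.4488, 0.267, 0.2125]
ee_rot: [0.999, 0.037, 0.001, 0.0]
contact_force: [0.3, -0.3, 0.9]
grip_width: 0.056
```

Run:
```python
from h import *
goto(.4497,.2665,.023,4.3)
t,K,E=cap("top"); np.savez("top4.npz",im=t,K=K,E=E); [print(x) for x in pinks(t,K,E)[1]]
s,K2,E2=cap("side"); np.savez("side4.npz",im=s,K=K2,E=E2)
a=cv2.resize(t[100:215,160:280],None,fx=4,fy=4,interpolation=cv2.INTER_CUBIC)
b=cv2.resize(s[130:245,205:315],None,fx=4,fy=4,interpolation=cv2.INTER_CUBIC)
cv2.imwrite("pics/p6.png",cv2.resize(np.hstack([a,b]),None,fx=.86,fy=.86))
```

```text
t 30.2 ee [0.4488 0.267  0.2125] psi 4.24 grip 0.056 F [ 0.3 -0.3  0.9]
  now [0.0004 0.0004 0.1895] rot [ 0.05 -0.13 -0.06] | after turn [0.0009 0.0006 0.1895]
([234.2, 127.2], 292, [[0.6862, 0.1091], [0.687, 0.1093]])
([234.7, 144.3], 50, [[0.6344, 0.1062], [0.6351, 0.1063]])
([234.5, 155.2], 155, [[0.6017, 0.1057], [0.6023, 0.1059]])
([235.8, 174.7], 312, [[0.5436, 0.1003], [0.544, 0.1005]])
([413.4, 189.9], 111, [[0.5118, -0.4244], [0.5121, -0.4256]])
([178.0, 204.9], 108, [[0.4498, 0.2678], [0.45, 0.2684]])
```

View pics/p6.png

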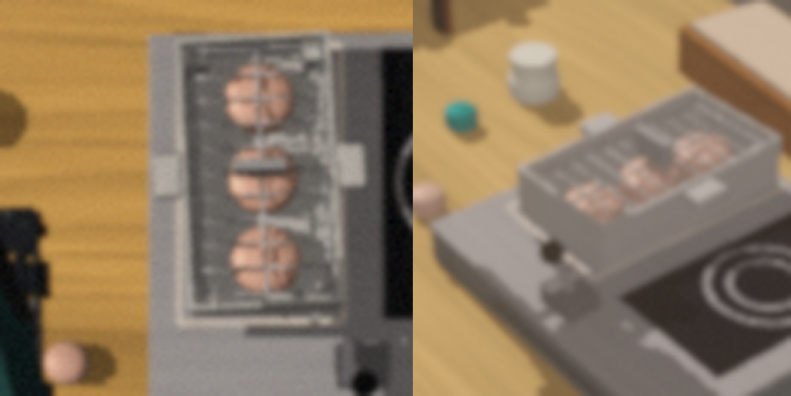

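The rack sits level inside the pan, with its tab at (258,166) in the left half. Next is the first small soap.

Emit:
{"name": "drive_tool", "arguments": {"deltas": [[0.001, 0, 0.02, 0, 0, 0, 0.056], [0, 0, 0.035, 0, 0, 0, 0.056], [0, 0, 0.035, 0, 0, 0, 0.056], [0, 0, 0.025, 0, 0, 0, 0.056], [0, 0, 0.01, 0, 0, 0, 0.056], [0, 0, 0, 0, 0, 0, 0.056]]}}

```text
time: 31.05
ee_pos: [0.4618, 0.2607, 0.0848]
ee_rot: [1.0, 0.031, 0.005, 0.0]
contact_force: [0.5, -0.3, -0.3]
grip_width: 0.0558
```

Run:
```python
from h import *
goto(.4498,.267,.023,4.3)
```

```text
t 31.05 ee [0.4618 0.2607 0.0848] psi 3.55 grip 0.0558 F [ 0.5 -0.3 -0.3]
  now [-0.0121 -0.0071  0.0617] rot [ 0.07 -0.55 -0.75] | after turn [-0.0115 -0.0071  0.0618]
```

Emit:
{"name": "drive_tool", "arguments": {"deltas": [[-0.0115, -0.007, 0, 0.1, -0.5, -0.7, 0.056], [0, 0, 0.012, 0, 0, 0, 0.056], [0, 0, 0.012, 0, 0, 0, 0.056], [0, 0, 0, 0, 0, 0, 0.056]]}}

```text
time: 31.55
ee_pos: [0.4509, 0.2681, 0.0614]
ee_rot: [0.999, 0.037, 0.002, -0.001]
contact_force: [0.1, 0.1, 0.1]
grip_width: 0.0556
```

Run:
```python
from h import *
goto(.4498,.267,.023,4.3)
```

```text
t 31.55 ee [0.4509 0.2681 0.0614] psi 4.29 grip 0.0556 F [0.1 0.1 0.1]
  now [-0.0014  0.0011  0.0384] rot [-0.13 -0.26 -0.01] | after turn [-0.0012  0.001   0.0384]
```

Emit:
{"name": "drive_tool", "arguments": {"deltas": [[-0.001, 0.001, 0.01, -0.1, -0.2, 0, 0.056], [0, 0, 0.012, 0, 0, 0, 0.056], [0, 0, 0.012, 0, 0, 0, 0.056], [0, 0, 0.004, 0, 0, 0, 0.056], [0, 0, 0, 0, 0, 0, 0.056]]}}

```text
time: 32.17
ee_pos: [0.45, 0.2669, 0.0202]
ee_rot: [0.999, 0.037, 0.0, -0.0]
contact_force: [-0.8, -0.2, 0.0]
grip_width: 0.0561
```

Emit:
{"name": "drive_tool", "arguments": {"deltas": [[0, 0, 0, 0, 0, 0, 0.025], [0, 0, 0, 0, 0, 0, 0.025], [0, 0, 0, 0, 0, 0, 0.025], [0, 0, 0, 0, 0, 0, 0.025], [0, 0, 0, 0, 0, 0, 0.025]], "newtons": 15}}

```text
time: 32.8
ee_pos: [0.4507, 0.2672, 0.0212]
ee_rot: [0.999, 0.037, 0.001, -0.0]
contact_force: [0.0, -0.1, -0.1]
grip_width: 0.0376
```

Run:
```python
from h import *
goto(.4498,.267,.16,4.3)
```

```text
t 32.8 ee [0.4507 0.2672 0.0212] psi 4.3 grip 0.0376 F [ 0.  -0.1 -0.1]
  now [-7.000e-04  1.000e-04 -1.388e-01] rot [-0.04 -0.11 -0.  ] | after turn [-0.0009  0.0002 -0.1388]
```

Emit:
{"name": "drive_tool", "arguments": {"deltas": [[0, 0, -0.03, 0, 0, 0, 0.025], [0, 0, -0.05, 0, 0, 0, 0.025], [0, 0, -0.05, 0, 0, 0, 0.025], [0, 0, -0.02, 0, 0, 0, 0.025], [0, 0, 0, 0, 0, 0, 0.025], [0.016, 0.032, 0, 0, 0, 0, 0.025], [0.025, 0.05, 0, 0, 0, 0, 0.025], [0.025, 0.05, 0, 0, 0, 0, 0.025], [0.017, 0.035, 0, 0, 0, 0, 0.025], [0.005, 0.01, 0, 0, 0, 0, 0.025], [0, 0, 0, 0, 0, 0, 0.025]]}}

```text
time: 34.17
ee_pos: [0.5496, 0.0929, 0.1673]
ee_rot: [0.999, 0.038, -0.005, -0.0]
contact_force: [0.8, 0.4, -0.7]
grip_width: 0.0377
```

Run:
```python
from h import *
goto(.5515,.0958,.109,4.3)
t,K,E=cap("top"); [print(x) for x in pinks(t,K,E)[1]]
```

```text
t 34.17 ee [0.5496 0.0929 0.1673] psi 4.4 grip 0.0377 F [ 0.8  0.4 -0.7]
  now [ 0.0026 -0.0027  0.0583] rot [-0.06  0.53  0.1 ] | after turn [ 0.0021 -0.0028  0.0583]
```

Emit:
{"name": "drive_tool", "arguments": {"deltas": [[0.002, -0.003, 0.005, 0, 0.5, 0.1, 0.025], [0, 0, 0.012, 0, 0, 0, 0.025], [0, 0, 0.012, 0, 0, 0, 0.025], [0, 0, 0, 0, 0, 0, 0.025]]}}

```text
time: 34.72
ee_pos: [0.5481, 0.1003, 0.1354]
ee_rot: [0.999, 0.04, -0.002, -0.001]
contact_force: [-0.4, 0.4, -0.0]
grip_width: 0.0373
```

Run:
```python
from h import *
goto(.5515,.0958,.109,4.3)
t,K,E=cap("top"); [print(x) for x in pinks(t,K,E)[1]]; print(t[180:200,405:422].reshape(-1,3).max(0))
```

```text
t 34.73 ee [0.5481 0.1003 0.1354] psi 4.6 grip 0.0373 F [-0.4  0.4 -0. ]
  now [0.0032 0.0048 0.0264] rot [-0.11  0.17  0.3 ] | after turn [0.0031 0.0048 0.0264]
[ 84  98 130]
```

Emit:
{"name": "drive_tool", "arguments": {"deltas": [[0.003, 0.005, 0.005, -0.1, 0.2, 0.3, 0.025], [0, 0, 0.009, 0, 0, 0, 0.025], [0, 0, 0.008, 0, 0, 0, 0.025], [0, 0, 0, 0, 0, 0, 0.025]]}}

```text
time: 35.28
ee_pos: [0.5528, 0.095, 0.1128]
ee_rot: [0.999, 0.037, 0.001, -0.0]
contact_force: [-0.5, -0.1, -0.6]
grip_width: 0.0375
```

Run:
```python
from h import *
goto(.5515,.0958,.1085,4.3)
```

```text
t 35.27 ee [0.5528 0.095  0.1128] psi 4.24 grip 0.0375 F [-0.5 -0.1 -0.6]
  now [-0.0012 -0.0009  0.0043] rot [ 0.   -0.16 -0.06] | after turn [-0.0012 -0.0009  0.0043]
```

Emit:
{"name": "drive_tool", "arguments": {"deltas": [[-0.001, -0.001, 0.004, 0, -0.1, 0, 0.025], [0, 0, 0.0005, 0, 0, 0, 0.025], [0, 0, 0, 0, 0, 0, 0.05], [0, 0, 0, 0, 0, 0, 0.05], [0, 0, -0.01, 0, 0, 0, 0.05], [0, 0, -0.04, 0, 0, 0, 0.05], [0, 0, -0.04, 0, 0, 0, 0.06], [0, 0, -0.02, 0, 0, 0, 0.06], [-0.005, 0.03, 0, 0, 0, 0, 0.06], [-0.008, 0.05, 0, 0, 0, 0, 0.06], [-0.008, 0.05, 0, 0, 0, 0, 0.06], [-0.008, 0.05, 0, 0, 0, 0, 0.06], [-0.008, 0.05, 0, 0, 0, 0, 0.06], [0, 0, 0, 0, 0, 0, 0.06]]}}

```text
time: 37.02
ee_pos: [0.5346, -0.1426, 0.2312]
ee_rot: [0.999, 0.038, 0.007, 0.001]
contact_force: [0.5, 0.6, 0.0]
grip_width: 0.0602
```

Run:
```python
from h import *
goto(.51,-.424,.2,4.3)
t,K,E=cap("top"); [print(x) for x in pinks(t,K,E)[1]]
s,K2,E2=cap("side"); [print(x) for x in pinks(s,K2,E2)[1]]
a=cv2.resize(t[100:215,170:450],None,fx=2.8,fy=2.8,interpolation=cv2.INTER_CUBIC)
cv2.imwrite("pics/p7.png",a)
```

```text
t 37.02 ee [ 0.5346 -0.1426  0.2312] psi 4.41 grip 0.0602 F [0.5 0.6 0. ]
  now [-0.0466  0.2786  0.0315] rot [ 0.19 -0.78  0.11] | after turn [-0.0456  0.2788  0.0312]
([234.2, 127.2], 304, [[0.6861, 0.1092], [0.6868, 0.1094]])
([234.8, 144.2], 54, [[0.6349, 0.1058], [0.6356, 0.106]])
([235.0, 167.5], 505, [[0.5651, 0.1033], [0.5656, 0.1035]])
([412.7, 189.5], 95, [[0.5128, -0.4225], [0.5131, -0.4237]])
([268.7, 181.7], 567, [[0.6334, 0.1683], [0.6365, 0.1725]])
([371.3, 313.2], 186, [[0.5038, -0.4262], [0.5063, -0.4246]])
```

View pics/p7.png

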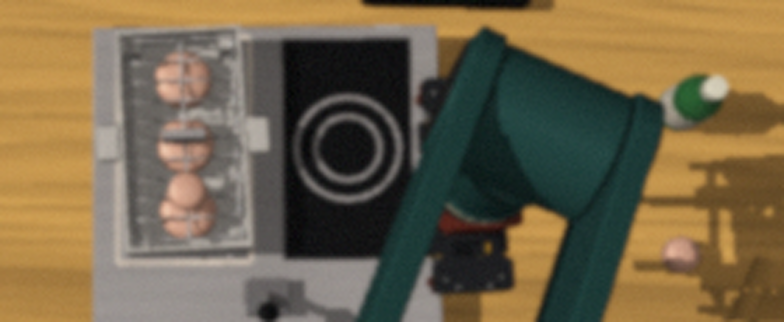

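The first soap lies on the rack at (185,188). The second is still on the table at (681,255).

Emit:
{"name": "drive_tool", "arguments": {"deltas": [[-0.006, 0.035, 0, 0.2, -0.8, 0, 0.06], [-0.008, 0.05, 0, 0, 0, 0, 0.06], [-0.008, 0.05, 0, 0, 0, 0, 0.06], [-0.008, 0.05, 0, 0, 0, 0, 0.06], [-0.008, 0.05, 0, 0, 0, 0, 0.06], [-0.005, 0.03, 0, 0, 0, 0, 0.06], [0, 0, 0.03, 0, 0, 0, 0.06], [0, 0, 0.035, 0, 0, 0, 0.06], [0, 0, 0.02, 0, 0, 0, 0.06], [0, 0, 0, 0, 0, 0, 0.06]]}}

```text
time: 38.38
ee_pos: [0.522, -0.397, 0.1458]
ee_rot: [0.999, 0.05, 0.001, -0.003]
contact_force: [0.9, -0.3, 0.1]
grip_width: 0.0601
```

Run:
```python
from h import *
goto(.509,-.424,.023,4.3)
```

```text
t 38.38 ee [ 0.522  -0.397   0.1458] psi 5.7 grip 0.0601 F [ 0.9 -0.3  0.1]
  now [-0.016   0.0264  0.1226] rot [-0.36 -0.17  1.4 ] | after turn [-0.015   0.026   0.1228]
```

Emit:
{"name": "drive_tool", "arguments": {"deltas": [[-0.016, 0.025, 0, -0.3, -0.2, 1.4, 0.06], [0, 0.001, 0.02, 0, 0, 0, 0.06], [0, 0, 0.025, 0, 0, 0, 0.06], [0, 0, 0.02, 0, 0, 0, 0.06], [0, 0, 0, 0, 0, 0, 0.06]]}}

```text
time: 39.0
ee_pos: [0.5105, -0.4263, 0.0813]
ee_rot: [0.999, 0.037, 0.002, 0.002]
contact_force: [0.2, 0.6, 0.7]
grip_width: 0.06
```

Run:
```python
from h import *
goto(.509,-.424,.022,4.3)
```

```text
t 39.0 ee [ 0.5105 -0.4263  0.0813] psi 4.29 grip 0.06 F [0.2 0.6 0.7]
  now [-0.0015 -0.0026  0.0593] rot [ 0.19 -0.19 -0.01] | after turn [-0.0013 -0.0024  0.0593]
```

Emit:
{"name": "drive_tool", "arguments": {"deltas": [[-0.001, -0.002, 0.01, 0.2, -0.2, 0, 0.06], [0, 0, 0.018, 0, 0, 0, 0.06], [0, 0, 0.018, 0, 0, 0, 0.06], [0, 0, 0.009, 0, 0, 0, 0.06], [0, 0, 0, 0, 0, 0, 0.06]]}}

```text
time: 39.62
ee_pos: [0.5101, -0.4249, 0.0237]
ee_rot: [0.999, 0.037, 0.0, 0.0]
contact_force: [1.0, -1.3, 0.6]
grip_width: 0.0601
```

Run:
```python
from h import *
goto(.509,-.424,.022,4.3)
```

```text
t 39.62 ee [ 0.5101 -0.4249  0.0237] psi 4.27 grip 0.0601 F [ 1.  -1.3  0.6]
  now [-0.001  -0.001   0.0017] rot [ 0.05 -0.05 -0.03] | after turn [-0.001  -0.001   0.0017]
```

Emit:
{"name": "drive_tool", "arguments": {"deltas": [[-0.001, -0.001, 0.002, 0, 0, 0, 0.06], [0, 0, 0, 0, 0, 0, 0.025], [0, 0, 0, 0, 0, 0, 0.025], [0, 0, 0, 0, 0, 0, 0.025], [0, 0, 0, 0, 0, 0, 0.025], [0, 0, 0, 0, 0, 0, 0.025], [0, 0, 0, 0, 0, 0, 0.025]]}}

```text
time: 40.5
ee_pos: [0.5099, -0.4248, 0.0232]
ee_rot: [0.999, 0.037, 0.001, 0.001]
contact_force: [0.4, 0.6, -1.2]
grip_width: 0.0377
```

Emit:
{"name": "drive_tool", "arguments": {"deltas": [[0, 0, -0.03, 0, 0, 0, 0.025], [0, 0, -0.05, 0, 0, 0, 0.025], [0, 0, -0.05, 0, 0, 0, 0.025], [0, 0, -0.05, 0, 0, 0, 0.025], [0, 0, 0, 0, 0, 0, 0.025], [0, -0.03, 0, 0, 0, 0, 0.025], [0.02, -0.045, 0, 0, 0, 0, 0.025], [0.02, -0.05, 0, 0, 0, 0, 0.025], [0.02, -0.05, 0, 0, 0, 0, 0.025], [0.02, -0.05, 0, 0, 0, 0, 0.025], [0.02, -0.05, 0, 0, 0, 0, 0.025], [0.02, -0.05, 0, 0, 0, 0, 0.025], [0.02, -0.05, 0, 0, 0, 0, 0.025], [0.02, -0.05, 0, 0, 0, 0, 0.025], [0.02, -0.04, 0, 0, 0, 0, 0.025], [0.005, -0.015, 0, 0, 0, 0, 0.025], [0, 0, 0, 0, 0, 0, 0.025]]}}

```text
time: 42.62
ee_pos: [0.6546, 0.0837, 0.1919]
ee_rot: [0.999, 0.036, -0.009, -0.001]
contact_force: [0.4, -0.2, -0.3]
grip_width: 0.0377
```

Run:
```python
from h import *
goto(.661,.1045,.11,4.3)
s,K,E=cap("side"); [print(x) for x in pinks(s,K,E)[1]]
```

```text
t 42.62 ee [0.6546 0.0837 0.1919] psi 4.11 grip 0.0377 F [ 0.4 -0.2 -0.3]
  now [ 0.0093 -0.02    0.0818] rot [-0.2   1.   -0.19] | after turn [ 0.0079 -0.0202  0.0819]
([291.3, 149.4], 89, [[0.8375, 0.2951], [0.8415, 0.2998]])
([271.9, 180.5], 666, [[0.6475, 0.1679], [0.6507, 0.1721]])
```

Emit:
{"name": "drive_tool", "arguments": {"deltas": [[0.008, -0.02, 0.0, -0.2, 1.0, -0.2, 0.025], [0, 0, 0.02, 0, 0, 0, 0.025], [0, 0, 0.02, 0, 0, 0, 0.025], [0, 0, 0, 0, 0, 0, 0.025]]}}

```text
time: 43.18
ee_pos: [0.6613, 0.1019, 0.1515]
ee_rot: [0.999, 0.035, 0.001, 0.0]
contact_force: [-0.6, -0.8, -1.4]
grip_width: 0.0377
```

Run:
```python
from h import *
goto(.661,.1045,.1105,4.3)
```

```text
t 43.17 ee [0.6613 0.1019 0.1515] psi 3.96 grip 0.0377 F [-0.6 -0.8 -1.4]
  now [-0.0003 -0.0027  0.041 ] rot [ 0.04 -0.17 -0.34] | after turn [-0.0001 -0.0026  0.041 ]
```

Emit:
{"name": "drive_tool", "arguments": {"deltas": [[0, -0.0025, 0.01, 0, -0.2, -0.3, 0.025], [0, 0, 0.012, 0, 0, 0, 0.025], [0, 0, 0.012, 0, 0, 0, 0.025], [0, 0, 0.003, 0, 0, 0, 0.025], [0, 0, 0, 0, 0, 0, 0.025]]}}

```text
time: 43.8
ee_pos: [0.6623, 0.1042, 0.1138]
ee_rot: [0.999, 0.037, 0.001, 0.0]
contact_force: [0.1, -0.4, -0.3]
grip_width: 0.0374
```

Run:
```python
from h import *
goto(.661,.1045,.1105,4.3)
```

```text
t 43.8 ee [0.6623 0.1042 0.1138] psi 4.21 grip 0.0374 F [ 0.1 -0.4 -0.3]
  now [-0.0013 -0.0004  0.0033] rot [ 0.04 -0.12 -0.09] | after turn [-0.0013 -0.0004  0.0033]
```

Emit:
{"name": "drive_tool", "arguments": {"deltas": [[-0.001, 0, 0.003, 0, -0.1, 0, 0.025], [0, 0, 0.0005, 0, 0, 0, 0.025], [0, 0, 0, 0, 0, 0, 0.05], [0, 0, 0, 0, 0, 0, 0.05], [0, 0, -0.01, 0, 0, 0, 0.05], [0, 0, -0.04, 0, 0, 0, 0.05], [0, 0, -0.04, 0, 0, 0, 0.06], [0, 0, 0, 0, 0, 0, 0.06], [-0.02, 0.035, 0, 0, 0, 0, 0.06], [-0.02, 0.05, 0, 0, 0, 0, 0.06], [-0.02, 0.05, 0, 0, 0, 0, 0.06], [-0.01, 0.05, 0, 0, 0, 0, 0.06], [0, 0.04, 0, 0, 0, 0, 0.06], [0, 0, 0, 0, 0, 0, 0.06]]}}

```text
time: 45.55
ee_pos: [0.6058, -0.1304, 0.2032]
ee_rot: [0.999, 0.038, 0.001, -0.0]
contact_force: [0.1, 0.7, 0.2]
grip_width: 0.06
```

Run:
```python
from h import *
goto(.6124,.0225,.089,4.3)
t,K,E=cap("top"); np.savez("top5.npz",im=t,K=K,E=E); [print(x) for x in pinks(t,K,E)[1]]
s,K2,E2=cap("side"); np.savez("side5.npz",im=s,K=K2,E=E2)
a=cv2.resize(t[100:215,190:310],None,fx=4,fy=4,interpolation=cv2.INTER_CUBIC)
b=cv2.resize(s[130:245,205:325],None,fx=4,fy=4,interpolation=cv2.INTER_CUBIC)
cv2.imwrite("pics/p8.png",cv2.resize(np.hstack([a,b]),None,fx=.83,fy=.83))
```

```text
t 45.55 ee [ 0.6058 -0.1304  0.2032] psi 4.35 grip 0.06 F [0.1 0.7 0.2]
  now [ 0.018  -0.1519  0.1142] rot [-0.02 -0.08  0.05] | after turn [ 0.018  -0.152   0.1142]
([233.4, 126.6], 274, [[0.6877, 0.1115], [0.6885, 0.1117]])
([234.6, 144.3], 51, [[0.6345, 0.1065], [0.6352, 0.1067]])
([235.4, 167.6], 546, [[0.5647, 0.1019], [0.5652, 0.1021]])
```

View pics/p8.png

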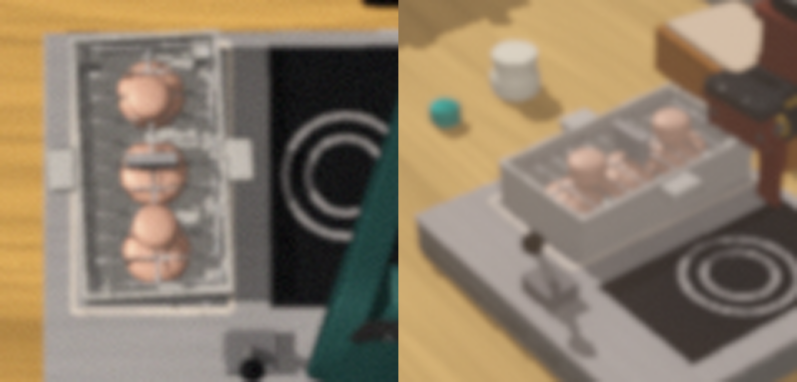

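Emit:
{"name": "drive_tool", "arguments": {"deltas": [[0.004, -0.03, 0, 0, 0, 0, 0.06], [0.006, -0.045, 0, 0, 0, 0, 0.06], [0.006, -0.045, 0, 0, 0, 0, 0.06], [0.002, -0.025, 0, 0, 0, 0, 0.06], [0, 0, 0, 0, 0, 0, 0.06], [0, 0, 0.025, 0, 0, 0, 0.06], [0, 0, 0.025, 0, 0, 0, 0.06], [0, 0, 0, 0, 0, 0, 0.06]]}}

```text
time: 46.65
ee_pos: [0.6091, 0.0319, 0.151]
ee_rot: [0.999, 0.044, -0.001, -0.002]
contact_force: [-0.2, -0.4, -0.4]
grip_width: 0.0597
```

Run:
```python
from h import *
goto(.6125,.024,.089,4.3)
```

```text
t 46.65 ee [0.6091 0.0319 0.151 ] psi 5.05 grip 0.0597 F [-0.2 -0.4 -0.4]
  now [0.0029 0.0085 0.062 ] rot [-0.26  0.14  0.75] | after turn [0.0028 0.0082 0.062 ]
```

Emit:
{"name": "drive_tool", "arguments": {"deltas": [[0.003, 0.008, 0.01, -0.3, 0.1, 0.8, 0.06], [0, 0, 0.015, 0, 0, 0, 0.06], [0, 0, 0.01, 0, 0, 0, 0.06], [0, 0, 0, 0, 0, 0, 0.06]]}}

```text
time: 47.15
ee_pos: [0.6142, 0.0228, 0.1155]
ee_rot: [0.999, 0.036, 0.001, 0.001]
contact_force: [-0.8, 0.4, 1.1]
grip_width: 0.0599
```

Run:
```python
from h import *
goto(.6125,.024,.089,4.3)
```

```text
t 47.15 ee [0.6142 0.0228 0.1155] psi 4.16 grip 0.0599 F [-0.8  0.4  1.1]
  now [-0.0017 -0.0014  0.0265] rot [ 0.1  -0.11 -0.14] | after turn [-0.0016 -0.0013  0.0265]
```

Emit:
{"name": "drive_tool", "arguments": {"deltas": [[-0.0015, -0.001, 0.01, 0.1, -0.1, -0.1, 0.06], [0, 0, 0.01, 0, 0, 0, 0.06], [0, 0, 0.006, 0, 0, 0, 0.06], [0, 0, 0, 0, 0, 0, 0.06], [0, 0, 0, 0, 0, 0, 0.03], [0, 0, 0, 0, 0, 0, 0.03], [0, 0, 0, 0, 0, 0, 0.03], [0, 0, 0, 0, 0, 0, 0.03]], "newtons": 15}}

```text
time: 48.15
ee_pos: [0.6125, 0.0238, 0.0883]
ee_rot: [0.999, 0.038, 0.0, 0.0]
contact_force: [1.4, 0.3, -3.3]
grip_width: 0.0358
```

Run:
```python
from h import *
goto(.6117,-.1445,.089,1.7)
```

```text
t 48.15 ee [0.6125 0.0238 0.0883] psi 4.3 grip 0.0358 F [ 1.4  0.3 -3.3]
  now [-0.0135  0.1678 -0.0006] rot [ 0.01 -0.01  2.6 ] | after turn [-0.0058  0.1682 -0.0007]
```

Emit:
{"name": "drive_tool", "arguments": {"deltas": [[0, 0.006, 0, 0, 0, 0.1, 0.03], [-0.0007, 0.01, 0, 0, 0, 0.2, 0.03], [-0.0007, 0.012, 0, 0, 0, 0.3, 0.03], [-0.0007, 0.012, 0, 0, 0, 0.3, 0.03], [-0.0007, 0.012, 0, 0, 0, 0.3, 0.03], [-0.0007, 0.012, 0, 0, 0, 0.3, 0.03], [-0.0007, 0.006, 0, 0, 0, 0, 0.03], [0, 0, 0, 0, 0, 0, 0.03]]}}

```text
time: 49.15
ee_pos: [0.6122, -0.0368, 0.0883]
ee_rot: [1.0, 0.022, 0.0, -0.009]
contact_force: [-0.1, -2.2, -1.5]
grip_width: 0.0362
```

Run:
```python
from h import *
goto(.6117,-.1445,.089,1.7)
```

```text
t 49.15 ee [ 0.6122 -0.0368  0.0883] psi 2.52 grip 0.0362 F [-0.1 -2.2 -1.5]
  now [-0.0053  0.1075 -0.0027] rot [-1.04 -0.06  0.82] | after turn [-0.0037  0.1076 -0.0007]
```

Emit:
{"name": "drive_tool", "arguments": {"deltas": [[0, 0.006, 0, -0.5, 0, 0.2, 0.03], [-0.0005, 0.011, 0, -0.3, 0, 0.2, 0.03], [-0.0005, 0.013, 0, -0.2, 0, 0.2, 0.03], [-0.0005, 0.013, 0, 0, 0, 0.2, 0.03], [-0.0005, 0.013, 0, 0, 0, 0, 0.03], [-0.0005, 0.013, 0, 0, 0, 0, 0.03], [-0.0005, 0.012, 0, 0, 0, 0, 0.03], [0, 0.006, 0, 0, 0, 0, 0.03], [0, 0, 0, 0, 0, 0, 0.03]]}}

```text
time: 50.28
ee_pos: [0.6115, -0.1122, 0.0883]
ee_rot: [1.0, 0.013, 0.0, -0.01]
contact_force: [-0.0, -2.6, -2.4]
grip_width: 0.036
```

Run:
```python
from h import *
goto(.6117,-.1445,.089,1.7)
```

```text
t 50.27 ee [ 0.6115 -0.1122  0.0883] psi 1.52 grip 0.036 F [-0.  -2.6 -2.4]
  now [-0.0007  0.0323 -0.0013] rot [-1.11 -0.05 -0.17] | after turn [-0.0008  0.0323 -0.0007]
```

Emit:
{"name": "drive_tool", "arguments": {"deltas": [[0, 0.006, 0, -0.4, 0, -0.1, 0.03], [0, 0.01, 0, -0.2, 0, -0.1, 0.03], [0, 0.01, 0, 0, 0, 0, 0.03], [0, 0.006, 0, 0, 0, 0, 0.03], [0, 0.002, 0, 0, 0, 0, 0.03], [0, 0, 0, 0, 0, 0, 0.03], [0, 0, 0, 0, 0, 0, 0.03]]}}

```text
time: 51.15
ee_pos: [0.612, -0.1379, 0.0883]
ee_rot: [1.0, 0.015, -0.0, -0.01]
contact_force: [-0.6, 1.8, -0.3]
grip_width: 0.036
```

Run:
```python
from h import *
goto(.6117,-.1445,.089,1.7)
t,K,E=cap("top"); np.savez("top6.npz",im=t,K=K,E=E)
cv2.imwrite("pics/p9.png",cv2.resize(t[100:200,190:340],None,fx=5,fy=5,interpolation=cv2.INTER_CUBIC))
```

```text
t 51.15 ee [ 0.612  -0.1379  0.0883] psi 1.71 grip 0.036 F [-0.6  1.8 -0.3]
  now [-0.0005  0.0066 -0.0008] rot [-1.15 -0.    0.01] | after turn [-0.0005  0.0066 -0.0007]
```

View pics/p9.png

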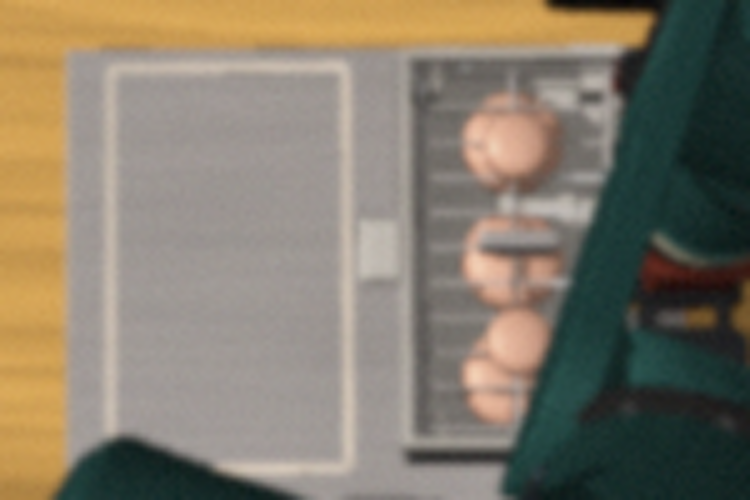

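Run:
```python
from h import *
d=np.load("top6.npz"); K,E=d["K"],d["E"]
C=lambda x,y,z: ray(K,E,190+(x-2)/5,100+(y-2)/5,z)[:2]
print("ear_a",C(378,250,.095),"tab",C(520,239,.117),"corner",C(407,55,.097),C(412,443,.097))
r=C(112,268,.045),C(347,268,.045); print("rest mid",sum(r)/2)
```

```text
ear_a [0.60763942 0.01632212] tab [ 0.61195321 -0.06148918] corner [0.71883882 0.00261171] [ 0.49927208 -0.00510425]
rest mid [0.60345635 0.1017368 ]
```

Emit:
{"name": "drive_tool", "arguments": {"deltas": [[0, 0.004, 0, 0, 0, 0, 0.03], [0, 0.005, 0, 0, 0, 0, 0.03], [0, 0, 0, 0, 0, 0, 0.03], [0, 0, 0, 0, 0, 0, 0.03]]}}

```text
time: 51.7
ee_pos: [0.612, -0.1442, 0.0883]
ee_rot: [1.0, 0.015, -0.0, -0.012]
contact_force: [0.5, 1.9, -0.2]
grip_width: 0.0358
```

Emit:
{"name": "drive_tool", "arguments": {"deltas": [[0, 0, 0, 0, 0, 0, 0.06], [0, 0, 0, 0, 0, 0, 0.06], [0, 0, 0, 0, 0, 0, 0.06], [0, 0, -0.01, 0, 0, 0, 0.06], [0, 0, -0.04, 0, 0, 0, 0.06], [0, 0, -0.05, 0, 0, 0, 0.06], [0, 0, 0, -1, 0, 0, 0.03], [-0.025, -0.018, 0, 0, 0, 0, 0.0], [-0.045, -0.033, 0, 0, 0, 0, 0.0], [-0.05, -0.037, 0, 0, 0, 0, 0.0], [-0.05, -0.037, 0, 0, 0, 0, 0.0], [-0.035, -0.026, 0, 0, 0, 0, 0.0], [-0.01, -0.008, 0, 0, 0, 0, 0.0], [0, 0, 0, 0, 0, 0, 0.0]]}}

```text
time: 53.45
ee_pos: [0.387, 0.0073, 0.1911]
ee_rot: [1.0, 0.014, 0.001, -0.001]
contact_force: [-0.5, -0.2, 0.8]
grip_width: 0.0004
```

Run:
```python
from h import *
goto(.398,.012,.116,1.7)
d=np.load("top0.npz"); K,E=d["K"],d["E"]; C=lambda x,y,z: ray(K,E,192+(x-2)/5,102+(y-2)/5,z)[:2]
print("block",C(381,522,.06))
t,K,E=cap("top"); np.savez("top7.npz",im=t,K=K,E=E)
s,K2,E2=cap("side"); np.savez("side7.npz",im=s,K=K2,E=E2)
a=cv2.resize(t[100:220,190:335],None,fx=3.5,fy=3.5,interpolation=cv2.INTER_CUBIC)
b=cv2.resize(s[135:255,215:300],None,fx=3.5,fy=3.5,interpolation=cv2.INTER_CUBIC)
cv2.imwrite("pics/p10.png",np.hstack([a,b])[:,:800])
```

```text
t 53.45 ee [0.387  0.0073 0.1911] psi 1.65 grip 0.0004 F [-0.5 -0.2  0.8]
  now [ 0.011  -0.0042  0.0751] rot [-0.08 -0.12 -0.05] | after turn [ 0.0112 -0.0043  0.0751]
block [0.45126324 0.00452399]
```

View pics/p10.png

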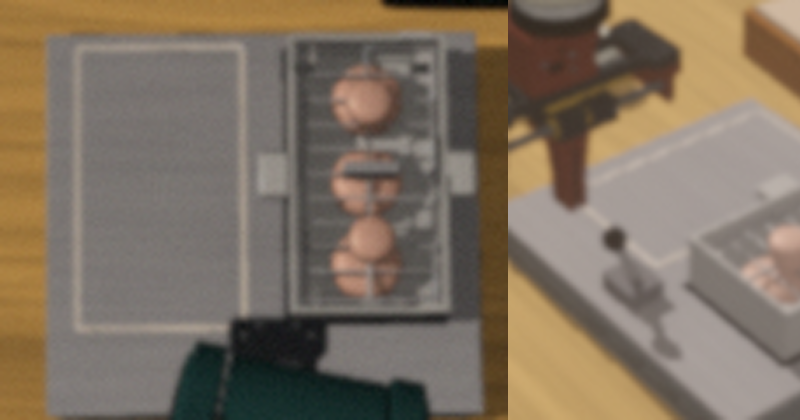

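Run:
```python
from h import *
d=np.load("top7.npz"); K,E=d["K"],d["E"]; C=lambda x,y,z: ray(K,E,190+(x-1.25)/3.5,100+(y-1.25)/3.5,z)[:2]
a,b=C(271,174,.095),C(461,172,.095); print("pan ears",(a+b)/2,np.degrees(np.arctan2(*(a-b)[::-1]))-90)
q=[C(*p,.097) for p in((288,38),(447,36),(293,313),(452,311))]; print(sum(q)/4,q)
```

```text
pan ears [ 0.61116335 -0.06499654] 2.035987389085591
[ 0.61045427 -0.0680351 ] [array([7.19190366e-01, 1.55535020e-07]), array([ 0.72398934, -0.12802219]), array([ 0.49693443, -0.00893192]), array([ 0.50170293, -0.13518646])]
```

Emit:
{"name": "drive_tool", "arguments": {"deltas": [[0.009, -0.004, 0.01, 0, 0, 0, 0], [0, 0, 0.025, 0, 0, 0, 0], [0, 0, 0.025, 0, 0, 0, 0], [0, 0, 0.01, 0, 0, 0, 0], [0, 0, 0, 0, 0, 0, 0]]}}

```text
time: 54.18
ee_pos: [0.4073, 0.0086, 0.1178]
ee_rot: [1.0, 0.012, 0.004, -0.0]
contact_force: [-0.7, -0.2, 0.8]
grip_width: 0.0003
```

Run:
```python
from h import *
goto(.398,.012,.114,1.7)
```

```text
t 54.17 ee [0.4073 0.0086 0.1178] psi 1.38 grip 0.0003 F [-0.7 -0.2  0.8]
  now [-0.0093 -0.0036  0.0037] rot [ 0.   -0.49 -0.32] | after turn [-0.0092 -0.0037  0.0038]
```

Emit:
{"name": "drive_tool", "arguments": {"deltas": [[0, -0.0035, 0.003, 0, -0.5, -0.3, 0], [0.007, 0, 0, 0, 0, 0, 0], [0.008, 0, 0, 0, 0, 0, 0], [0.008, 0, 0, 0, 0, 0, 0], [0.008, 0, 0, 0, 0, 0, 0], [0.008, 0, 0, 0, 0, 0, 0], [0.005, 0, 0, 0, 0, 0, 0], [0, 0, 0, 0, 0, 0, 0]]}}

```text
time: 55.18
ee_pos: [0.4543, 0.0137, 0.1158]
ee_rot: [1.0, 0.015, -0.001, 0.0]
contact_force: [-2.0, -0.7, 2.9]
grip_width: 0.0005
```

Run:
```python
from h import *
goto(.455,.012,.114,1.7)
s,K2,E2=cap("side"); cv2.imwrite("pics/p11.png",cv2.resize(s[135:255,200:320],None,fx=4,fy=4,interpolation=cv2.INTER_CUBIC))
```

```text
t 55.17 ee [0.4543 0.0137 0.1158] psi 1.71 grip 0.0005 F [-2.  -0.7  2.9]
  now [0.0006 0.0017 0.0018] rot [0.01 0.08 0.01] | after turn [0.0006 0.0017 0.0018]
```

View pics/p11.png

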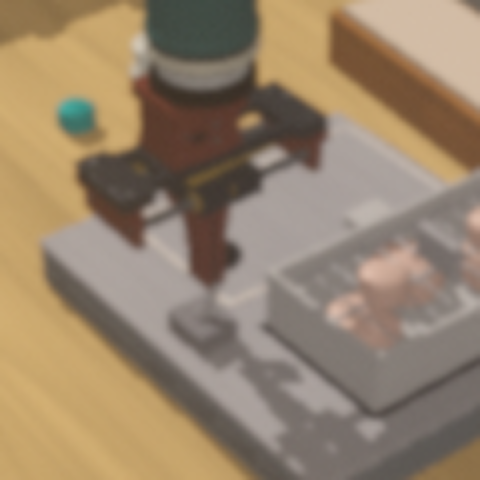

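Emit:
{"name": "drive_tool", "arguments": {"deltas": [[0.004, 0, 0, 0, 0, 0, 0], [0.004, 0, 0, 0, 0, 0, 0], [0, 0, 0, 0, 0, 0, 0]]}}

```text
time: 55.6
ee_pos: [0.4541, 0.0141, 0.1152]
ee_rot: [1.0, 0.015, -0.008, 0.0]
contact_force: [-0.6, -0.2, 0.4]
grip_width: 0.0004
```

Emit:
{"name": "drive_tool", "arguments": {"deltas": [[-0.015, 0, 0, 0, 0, 0, 0], [-0.025, 0, 0, 0, 0, 0, 0], [0, 0, -0.04, 0, 0, 0, 0], [0, 0, -0.05, 0, 0, 0, 0], [0, 0, -0.02, 0, 0, 0, 0], [0, -0.03, 0, 0, 0, 0, 0], [0, -0.05, 0, 0, 0, 0, 0], [0, -0.05, 0, 0, 0, 0, 0], [0, -0.05, 0, 0, 0, 0, 0], [0, -0.05, 0, 0, 0, 0, 0], [0, -0.03, 0, 0, 0, 0, 0], [0, 0, 0, 0, 0, 0, 0]]}}

```text
time: 57.1
ee_pos: [0.4073, 0.2799, 0.2316]
ee_rot: [1.0, 0.014, 0.003, -0.002]
contact_force: [-0.2, -1.1, -0.1]
grip_width: 0.0008
```

Run:
```python
from h import *
goto(.455,.012,.114,1.7)
t,K,E=cap("top"); np.savez("top8.npz",im=t,K=K,E=E)
s,K2,E2=cap("side"); np.savez("side8.npz",im=s,K=K2,E=E2)
a=cv2.resize(t[105:220,195:340],None,fx=3.2,fy=3.2,interpolation=cv2.INTER_CUBIC)
b=cv2.resize(s[150:265,210:310],None,fx=3.2,fy=3.2,interpolation=cv2.INTER_CUBIC)
cv2.imwrite("pics/p12.png",np.hstack([a,b])[:,:800])
h=cv2.cvtColor(t,cv2.COLOR_BGR2GRAY)
for nm,K_,E_ in(("top",K,E),("side",K2,E2)):
  for x in(.435,.46,.481): print(nm,x,proj(K_,E_,[x,.012,.109]).round(1))
```

```text
t 57.1 ee [0.4073 0.2799 0.2316] psi 1.55 grip 0.0008 F [-0.2 -1.1 -0.1]
  now [0.0398 0.2695 0.117 ] rot [-0.2  -0.35 -0.15] | after turn [0.0398 0.2692 0.1176]
top 0.435 [265.4 211. ]
top 0.46 [265.6 201.9]
top 0.481 [265.8 194.3]
side 0.435 [246.1 203.7]
side 0.46 [253.2 200.6]
side 0.481 [259.  198.1]
```

View pics/p12.png

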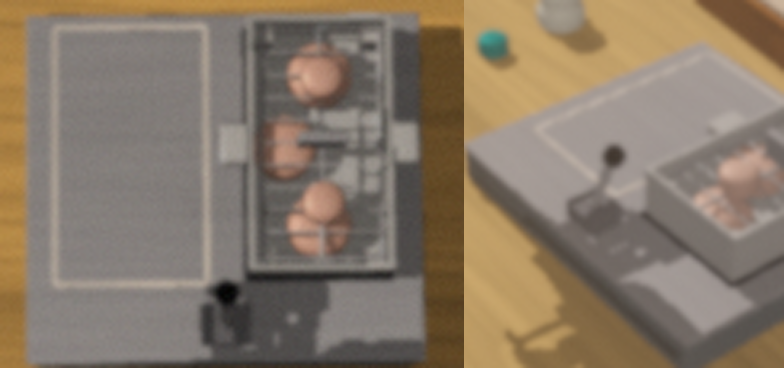

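The switch lever now leans to +x: the ball is at (227,292) in the left half. The middle cake has been knocked sideways under the rack, to (288,150). I'll measure both.

Run:
```python
from h import *
def ball(n,box):
    d=np.load(n); im,K,E=d["im"],d["K"],d["E"]; u0,u1,v0,v1=box
    g=im[v0:v1,u0:u1].max(2).astype(float); w=np.clip(45-g,0,None); 
    k,l,st,c=cv2.connectedComponentsWithStats((g<45).astype(np.uint8)); i=1+np.argmax(st[1:,4]); w=w*(l==i); ys,xs=np.mgrid[v0:v1,u0:u1]
    u,v=(w*xs).sum()/w.sum(),(w*ys).sum()/w.sum(); return K,E,u,v,st[i,4]
for a,b,bt,bs in(("top0.npz","side0.npz",(256,276,202,220),(238,258,194,214)),("top8.npz","side8.npz",(256,276,188,206),(250,266,190,206))):
    r=[ball(a,bt),ball(b,bs)]; print([(round(x[2],1),round(x[3],1),int(x[4])) for x in r])
    A=[];B=[]
    for K,E,u,v,_ in r:
        P=K@np.linalg.inv(E)[:3]; A+= [u*P[2]-P[0],v*P[2]-P[1]]
    A=np.array(A); print(np.linalg.lstsq(A[:,:3],-A[:,3],rcond=None)[0].round(4), "z=.109 top:",ray(r[0][0],r[0][1],r[0][2],r[0][3],.109).round(4))
d=np.load("top8.npz"); K,E=d["K"],d["E"]; C=lambda x,y,z: ray(K,E,195+(x-1)/3.2,105+(y-1)/3.2,z)[:2]
a,b=C(233,143,.095),C(405,142,.095); q=[C(*p,.097) for p in((248,18),(390,17),(251,273),(394,271))]
c=(sum(q)/4+(a+b)/2)/2; x=np.array([np.cos(.032),np.sin(.032)]); y=np.array([-x[1],x[0]])
print("pan",(a+b)/2,sum(q)/4)
for n,p,z in(("cake2",(287,150),.075),("cake1",(319,78),.075),("cake3",(319,222),.075),("barB",(321,75),.105),("barA",(323,200),.105),("tab",(322,139),.117)):
    e=C(*p,z)-c; print(n,(e@x).round(4),(e@y).round(4))
```

```text
Traceback (most recent call last):
ValueError: attempt to get argmax of an empty sequence
```

Run:
```python
from h import *
def ball(n,box):
    d=np.load(n); im,K,E=d["im"],d["K"],d["E"]; u0,u1,v0,v1=box
    g=im[v0:v1,u0:u1].max(2).astype(float); th=g.min()+.4*(np.median(g)-g.min())
    k,l,st,c=cv2.connectedComponentsWithStats((g<th).astype(np.uint8)); i=l.flat[np.argmin(g)]; w=np.clip(th-g,0,None)*(l==i); ys,xs=np.mgrid[v0:v1,u0:u1]
    return K,E,(w*xs).sum()/w.sum(),(w*ys).sum()/w.sum(),st[i,4]
for a,b,bt,bs in(("top0.npz","side0.npz",(256,276,202,220),(238,258,194,214)),("top8.npz","side8.npz",(256,276,188,206),(250,266,190,206))):
    r=[ball(a,bt),ball(b,bs)]; print([(round(x[2],1),round(x[3],1),int(x[4])) for x in r])
    A=[]
    for K,E,u,v,_ in r:
        P=K@np.linalg.inv(E)[:3]; A+= [u*P[2]-P[0],v*P[2]-P[1]]
    A=np.array(A); print(np.linalg.lstsq(A[:,:3],-A[:,3],rcond=None)[0].round(4), "z=.109 top:",ray(*r[0][:4],.109).round(4))
d=np.load("top8.npz"); K,E=d["K"],d["E"]; C=lambda x,y,z: ray(K,E,195+(x-1)/3.2,105+(y-1)/3.2,z)[:2]
a,b=C(233,143,.095),C(405,142,.095); q=[C(*p,.097) for p in((248,18),(390,17),(251,273),(394,271))]
c=(sum(q)/4+(a+b)/2)/2; x=np.array([np.cos(.032),np.sin(.032)]); y=np.array([-x[1],x[0]])
print("pan",(a+b)/2,sum(q)/4)
for n,p,z in(("cake2",(287,150),.075),("cake1",(319,78),.075),("cake3",(319,222),.075),("barB",(321,75),.105),("barA",(323,200),.105),("tab",(322,139),.117)):
    e=C(*p,z)-c; print(n,(e@x).round(4),(e@y).round(4))
```

```text
[(np.float64(265.8), np.float64(210.9), 33), (np.float64(245.1), np.float64(202.9), 24)]
[0.4338 0.0117 0.1129] z=.109 top: [0.4354 0.0108 0.109 ]
[(np.float64(265.4), np.float64(196.3), 30), (np.float64(256.3), np.float64(198.4), 30)]
[0.4743 0.0135 0.11  ] z=.109 top: [0.4754 0.0128 0.109 ]
pan [ 0.61075694 -0.06545328] [ 0.60924887 -0.06684096]
cake2 -0.0023 0.0275
cake1 0.0624 -0.0018
cake3 -0.067 -0.0001
barB 0.0586 -0.001
barA -0.0513 -0.0013
tab 0.0 -0.0001
```

The pan is within 3 mm of the mark. All the soaps are inside their limits, including the knocked cake at y = 0.028. The ball has travelled about 40 mm, which puts the switch at roughly 0.83 to 0.95 rad. I'll push once more to be sure it is fully on.

Emit:
{"name": "drive_tool", "arguments": {"deltas": [[0, 0.03, 0, 0, 0, 0, 0], [0, 0.05, 0, 0, 0, 0, 0], [0, 0.05, 0, 0, 0, 0, 0], [0, 0.05, 0, 0, 0, 0, 0], [0, 0.05, 0, 0, 0, 0, 0], [0, 0.03, 0, 0, 0, 0, 0], [0, 0, 0, 0, 0, 0, 0], [0, 0, 0.03, 0, 0, 0, 0], [0, 0, 0.04, 0, 0, 0, 0], [0, 0, 0, 0, 0, 0, 0]]}}

```text
time: 58.45
ee_pos: [0.4101, 0.0014, 0.1609]
ee_rot: [1.0, 0.006, 0.006, 0.0]
contact_force: [-0.6, -0.1, 1.0]
grip_width: 0.0004
```

Run:
```python
from h import *
goto(.43,.013,.116,1.7)
```

```text
t 58.45 ee [0.4101 0.0014 0.1609] psi 0.65 grip 0.0004 F [-0.6 -0.1  1. ]
  now [ 0.0195 -0.0114  0.0451] rot [ 0.03 -0.65 -1.05] | after turn [ 0.0202 -0.011   0.0449]
```

Emit:
{"name": "drive_tool", "arguments": {"deltas": [[0.01, -0.011, 0.01, 0, -0.6, -1, 0], [0, 0, 0.02, 0, 0, 0, 0], [0, 0, 0.014, 0, 0, 0, 0], [0, 0, 0, 0, 0, 0, 0], [0.01, 0, 0, 0, 0, 0, 0], [0.01, 0, 0, 0, 0, 0, 0], [0.008, 0, 0, 0, 0, 0, 0], [0, 0, 0, 0, 0, 0, 0]]}}

```text
time: 59.45
ee_pos: [0.4541, 0.0171, 0.1213]
ee_rot: [1.0, 0.017, 0.001, 0.001]
contact_force: [-1.4, -0.8, -0.2]
grip_width: 0.0004
```

Emit:
{"name": "drive_tool", "arguments": {"deltas": [[0.008, 0, 0, 0, 0, 0, 0]]}}

```text
time: 59.58
ee_pos: [0.4554, 0.0175, 0.1205]
ee_rot: [1.0, 0.017, -0.006, 0.0]
contact_force: [-23.6, -3.8, 21.4]
grip_width: 0.0005
```

Emit:
{"name": "drive_tool", "arguments": {"deltas": [[0.008, 0, 0, 0, 0, 0, 0]]}}

```text
time: 59.7
ee_pos: [0.4554, 0.0182, 0.1194]
ee_rot: [1.0, 0.018, -0.014, -0.0]
contact_force: [-20.2, -1.8, 17.3]
grip_width: 0.0006
```

The arm meets a hard stop at 20 N, so the switch is fully on. I'll retreat and do the last check.

Emit:
{"name": "drive_tool", "arguments": {"deltas": [[-0.012, 0, 0, 0, 0, 0, 0], [-0.025, 0, 0, 0, 0, 0, 0], [0, 0, -0.04, 0, 0, 0, 0], [0, 0, -0.05, 0, 0, 0, 0], [0, 0, -0.02, 0, 0, 0, 0], [0, -0.03, 0, 0, 0, 0, 0], [0, -0.05, 0, 0, 0, 0, 0], [0, -0.05, 0, 0, 0, 0, 0], [0, -0.05, 0, 0, 0, 0, 0], [0, -0.05, 0, 0, 0, 0, 0], [0, -0.03, 0, 0, 0, 0, 0], [0, 0, 0, 0, 0, 0, 0], [0, 0, 0, 0, 0, 0, 0]]}}

```text
time: 61.32
ee_pos: [0.4227, 0.2855, 0.2404]
ee_rot: [1.0, 0.015, 0.0, -0.003]
contact_force: [0.1, 0.0, 0.1]
grip_width: 0.0005
```

Run:
```python
from h import *
goto(.43,.013,.116,1.7)
t,K,E=cap("top"); np.savez("top9.npz",im=t,K=K,E=E)
o=np.load("top8.npz")["im"]; d=cv2.absdiff(t,o).max(2); print("diff in plate area",(d[105:220,195:330]>50).sum())
im0=np.load("top0.npz")["im"]
g=t[188:206,256:276].max(2); print(np.unravel_index(g.argmin(),g.shape),g.min())
cv2.imwrite("pics/p13.png",cv2.resize(t[40:300,60:470],None,fx=1.9,fy=1.9,interpolation=cv2.INTER_CUBIC))
```

```text
t 61.33 ee [0.4227 0.2855 0.2404] psi 1.77 grip 0.0005 F [0.1 0.  0.1]
  now [-0.0012  0.2732  0.123 ] rot [-0.29 -0.04  0.07] | after turn [-0.0008  0.2726  0.1244]
diff in plate area 146
(np.int64(8), np.int64(9)) 3
```

The viewer's limit is reached, so the last comparison is numeric.

Run:
```python
from h import *
for n in("top8.npz","top9.npz"):
    d=np.load(n); [print(n,x[:2]) for x in pinks(d["im"],d["K"],d["E"])[1]]
t=np.load("top9.npz")["im"]; o=np.load("top8.npz")["im"]
m=(cv2.absdiff(t,o).max(2)>50).astype(np.uint8); k,l,st,c=cv2.connectedComponentsWithStats(m[105:220,195:330]); print([s.tolist() for s in st[1:] if s[4]>15])
```

```text
top8.npz ([292.4, 127.2], 240)
top8.npz ([284.8, 150.3], 176)
top8.npz ([292.6, 172.3], 294)
top9.npz ([292.6, 127.1], 248)
top9.npz ([284.9, 150.2], 180)
top9.npz ([292.7, 172.2], 297)
[[108, 101, 23, 5, 78], [42, 109, 23, 3, 51]]
```

The pan and soaps have not moved. The only differences are shadow patches at the plate's edge, so I hand in.

```bash
python3 -c "
from station import robot
print(robot.finish_job())"
```

```text
the job is handed in; nothing more can be done
None
```

I loaded the pan in the order asked, slid it onto the warm place, pushed the switch fully on and handed the job in at about 61 s; no verdict was reported.

- **Load:** The three large pink cakes went on the pan floor, the wire rack over them on the corner steps, and the two small pink soaps flat on the rack. I saw no third small pink soap, and left the turquoise ones and the other things alone.
- **Pan:** I slid it by its ear without lifting it. By the cameras it stands within about 3 mm and 1 degree of the warm place.
- **Switch:** A second push met a hard stop at about 20 N. The cameras alone were less certain: the ball moved about 40 mm of the 48 mm I expected, which puts it at roughly 0.83 to 0.95 rad against the 0.75 needed.
- **Knocked cake:** The middle cake was knocked sideways under the rack late in the run. It was still in the pan, about 28 mm off the centre line against a limit of 36 mm, so I left it.
- **Last check:** The final picture could not be viewed because the viewer's limit was reached. A numerical comparison with the view before the second push showed the soaps unmoved, with changes only in patches at the plate's near edge, which I took for shadows. I made no final measurement of the other things on the table, and the arm ended clear of everything.

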